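Reload and index the rotary drilling fixture

TASK

Pull the spindle-speed lever back to the yellow idle mark, then put the finished dark pull in the blue bin and lay every maple blank on the bench flat in a nest of its own on the turntable. When all are loaded, turn the table by its posts one station (a quarter turn) counter-clockwise until it clicks, and last set the speed lever to the green drilling mark. Never turn the table unless the lever is at idle, and leave the other things on the bench where they are.

Things in the scene. Friction and masses are not known exactly. Their poses are not given: they have to be found in the camera images.
- fixture: Fixed grey round base (236 mm across) of the rotary drilling fixture, origin at the centre of its underside. A red block (34 x 26 mm, 52 mm tall) beside it on its +x side, 141 to 175 mm from the axis, marks the drilling station. On the base turns an aluminium table, 280 mm across and 12 mm thick, top face 55 mm above the bench.
- turret (a joint): Angle of the table in rad, 0 at the start, growing counter-clockwise seen from above. A click detent holds it in a station every quarter turn (0, 1.571 ..); it takes about 0.35 Nm (3 N at a post) to leave a station, and once more than half way it falls on into the next one.
- table_center (a point): Centre of the table's top face, on its vertical axis, 55 mm above the bench; does not turn. Four upright steel grip posts with orange caps (16 mm in diameter, 65 mm tall over the top face, 120 mm from the axis) stand on the table midway between the nests, 45, 135, 225 and 315 degrees from nest 0, and turn with it: its handles.
- nest0 (a point): Centre of the floor of nest 0 on the table (the table's top face, 80 mm from its axis); turns with the table. x is along the nest, which lies across the radius, z up. The nest is a pocket 100 x 40 mm inside, with a black rim 6 mm high and 5 mm thick: a pull goes in with 5 mm to spare on every side. At the start this nest is at the red block and holds the finished pull.
- nest1 (a point): Centre of the floor of nest 1 on the table (the table's top face, 80 mm from its axis); turns with the table. x is along the nest, which lies across the radius, z up. The nest is a pocket 100 x 40 mm inside, with a black rim 6 mm high and 5 mm thick: a pull goes in with 5 mm to spare on every side. It lies 90 degrees counter-clockwise of nest 0.
- nest2 (a point): Centre of the floor of nest 2 on the table (the table's top face, 80 mm from its axis); turns with the table. x is along the nest, which lies across the radius, z up. The nest is a pocket 100 x 40 mm inside, with a black rim 6 mm high and 5 mm thick: a pull goes in with 5 mm to spare on every side. It lies 180 degrees counter-clockwise of nest 0.
- nest3 (a point): Centre of the floor of nest 3 on the table (the table's top face, 80 mm from its axis); turns with the table. x is along the nest, which lies across the radius, z up. The nest is a pocket 100 x 40 mm inside, with a black rim 6 mm high and 5 mm thick: a pull goes in with 5 mm to spare on every side. It lies 270 degrees counter-clockwise of nest 0.
- quadrant: Fixed blue box (130 x 84 mm, 50 mm high) of the spindle-speed lever, origin at the centre of its underside. The lever swings in the box's x-z plane about an axle along the box's y, between two black round cheeks (radius 60 mm about the axle, 48 mm apart overall) with coloured marks on their rims: yellow = idle, green = drilling speed, red = full speed.
- speed (a joint): Angle of the speed lever in rad, 0 to 1.75, growing as the knob moves towards the box's +x. The lever's angle from upright is (value - 0.875), positive leaning to +x. Yellow idle mark at 0.50, green drilling mark at 1.25, red full-speed mark at 1.75. Stiff with friction (about 2 N at the knob): it stays where it is left.
- knob (a point): Centre of the lever's red ball knob (32 mm in diameter), 125 mm from the axle.
- pivot (a point): Middle of the lever's axle, 60 mm above the bench.
- blank0: Pale maple drawer-pull blank, a plain bar 90 x 30 x 30 mm, about 60 g, origin at its centre, x along its length. It may lie on any of its long sides. Lies loose on the bench at the start; may be absent.
- blank1: Pale maple drawer-pull blank, a plain bar 90 x 30 x 30 mm, about 60 g, origin at its centre, x along its length. It may lie on any of its long sides. Lies loose on the bench at the start; may be absent.
- blank2: Pale maple drawer-pull blank, a plain bar 90 x 30 x 30 mm, about 60 g, origin at its centre, x along its length. It may lie on any of its long sides. Lies loose on the bench at the start; may be absent.
- blank3: Pale maple drawer-pull blank, a plain bar 90 x 30 x 30 mm, about 60 g, origin at its centre, x along its length. It may lie on any of its long sides. Lies loose on the bench at the start; may be absent.
- finished: Finished dark-brown drawer pull with brass dots, a bar 90 x 30 x 30 mm, about 60 g, origin at its centre, x along its length. At the start in nest 0.
- bin: Fixed open blue bin for finished pulls, 170 x 130 mm outside, 50 mm tall, walls and floor 4 to 5 mm, origin at the centre of its underside, its long side along its x.
- tape: Bystander: wide yellow tape roll, 110 mm across.
- drill: Bystander: red and black cordless drill standing on its battery, 200 mm tall.
- screw_jar: Bystander: small amber jar with orange cap, 40 mm across and 55 mm tall, on the bench between the rotary fixture and the lever.
- butt_hinge: Bystander: flat steel butt hinge, 70 x 52 x 5 mm.
- glue: Bystander: white glue bottle with yellow label, 150 mm tall.
- screwdriver: Bystander: red-handled screwdriver lying down.
- offcut: Bystander: green-painted wooden offcut 120 x 50 x 18 mm.
Not all that is in view belongs to the job. Leave any orange or pink look-alike of the blank1 alone. Leave any pink or turquoise look-alike of the blank2 alone.

How it is judged:
On the way, in this order (a step that is already met when the one before it is completed fails the run):
1. the speed lever is at the yellow idle mark (within 0.1 rad), the table not yet turned (value of joint speed between 0.4 and 0.6 rad and value of joint turret between -0.3 and 0.3 rad), for 0.3 s.
2. the finished pull is in the bin and every blank lies flat in a nest, the lever at idle and the table still at its first station (x of finished in the frame of bin between -0.08 and 0.08 m and y of finished in the frame of bin between -0.06 and 0.06 m and z of finished in the frame of bin below 0.045 m and ((horizontal distance between blank0 and nest0 below 0.014 m and z of blank0 in the frame of nest0 between 0.011 and 0.019 m and angle between the x axis of blank0 and the x axis of nest0, either way round below 0.25 rad) or (horizontal distance between blank0 and nest1 below 0.014 m and z of blank0 in the frame of nest1 between 0.011 and 0.019 m and angle between the x axis of blank0 and the x axis of nest1, either way round below 0.25 rad) or (horizontal distance between blank0 and nest2 below 0.014 m and z of blank0 in the frame of nest2 between 0.011 and 0.019 m and angle between the x axis of blank0 and the x axis of nest2, either way round below 0.25 rad) or (horizontal distance between blank0 and nest3 below 0.014 m and z of blank0 in the frame of nest3 between 0.011 and 0.019 m and angle between the x axis of blank0 and the x axis of nest3, either way round below 0.25 rad)) and ((horizontal distance between blank1 and nest0 below 0.014 m and z of blank1 in the frame of nest0 between 0.011 and 0.019 m and angle between the x axis of blank1 and the x axis of nest0, either way round below 0.25 rad) or (horizontal distance between blank1 and nest1 below 0.014 m and z of blank1 in the frame of nest1 between 0.011 and 0.019 m and angle between the x axis of blank1 and the x axis of nest1, either way round below 0.25 rad) or (horizontal distance between blank1 and nest2 below 0.014 m and z of blank1 in the frame of nest2 between 0.011 and 0.019 m and angle between the x axis of blank1 and the x axis of nest2, either way round below 0.25 rad) or (horizontal distance between blank1 and nest3 below 0.014 m and z of blank1 in the frame of nest3 between 0.011 and 0.019 m and angle between the x axis of blank1 and the x axis of nest3, either way round below 0.25 rad)) and ((horizontal distance between blank2 and nest0 below 0.014 m and z of blank2 in the frame of nest0 between 0.011 and 0.019 m and angle between the x axis of blank2 and the x axis of nest0, either way round below 0.25 rad) or (horizontal distance between blank2 and nest1 below 0.014 m and z of blank2 in the frame of nest1 between 0.011 and 0.019 m and angle between the x axis of blank2 and the x axis of nest1, either way round below 0.25 rad) or (horizontal distance between blank2 and nest2 below 0.014 m and z of blank2 in the frame of nest2 between 0.011 and 0.019 m and angle between the x axis of blank2 and the x axis of nest2, either way round below 0.25 rad) or (horizontal distance between blank2 and nest3 below 0.014 m and z of blank2 in the frame of nest3 between 0.011 and 0.019 m and angle between the x axis of blank2 and the x axis of nest3, either way round below 0.25 rad)) and ((horizontal distance between blank3 and nest0 below 0.014 m and z of blank3 in the frame of nest0 between 0.011 and 0.019 m and angle between the x axis of blank3 and the x axis of nest0, either way round below 0.25 rad) or (horizontal distance between blank3 and nest1 below 0.014 m and z of blank3 in the frame of nest1 between 0.011 and 0.019 m and angle between the x axis of blank3 and the x axis of nest1, either way round below 0.25 rad) or (horizontal distance between blank3 and nest2 below 0.014 m and z of blank3 in the frame of nest2 between 0.011 and 0.019 m and angle between the x axis of blank3 and the x axis of nest2, either way round below 0.25 rad) or (horizontal distance between blank3 and nest3 below 0.014 m and z of blank3 in the frame of nest3 between 0.011 and 0.019 m and angle between the x axis of blank3 and the x axis of nest3, either way round below 0.25 rad)) and value of joint turret between -0.3 and 0.3 rad and value of joint speed between 0.35 and 0.65 rad), for 0.3 s.
3. the table has clicked in one station (quarter turn, within 0.1 rad) counter-clockwise, the lever still at idle (value of joint turret between 1.4708 and 1.6708 rad and value of joint speed between 0.35 and 0.65 rad and velocity of joint turret between -0.1 and 0.1 rad/s), for 0.3 s.
4. the speed lever is at the green mark (within 0.1 rad) (value of joint speed between 1.15 and 1.35 rad), for 0.3 s.
At the end, for the whole second after the job is handed in: Lever at the green mark (1.25 +- 0.1 rad), table at the first station counter-clockwise of its start (1.571 +- 0.1 rad), finished pull in the bin, every blank flat in a nest (centre within 14 mm, height within 4 mm, along the nest within 0.25 rad), all at rest (all of step 4 and value of joint turret between 1.4708 and 1.6708 rad and velocity of joint turret between -0.1 and 0.1 rad/s and x of finished in the frame of bin between -0.08 and 0.08 m and y of finished in the frame of bin between -0.06 and 0.06 m and z of finished in the frame of bin below 0.045 m and ((horizontal distance between blank0 and nest0 below 0.014 m and z of blank0 in the frame of nest0 between 0.011 and 0.019 m and angle between the x axis of blank0 and the x axis of nest0, either way round below 0.25 rad) or (horizontal distance between blank0 and nest1 below 0.014 m and z of blank0 in the frame of nest1 between 0.011 and 0.019 m and angle between the x axis of blank0 and the x axis of nest1, either way round below 0.25 rad) or (horizontal distance between blank0 and nest2 below 0.014 m and z of blank0 in the frame of nest2 between 0.011 and 0.019 m and angle between the x axis of blank0 and the x axis of nest2, either way round below 0.25 rad) or (horizontal distance between blank0 and nest3 below 0.014 m and z of blank0 in the frame of nest3 between 0.011 and 0.019 m and angle between the x axis of blank0 and the x axis of nest3, either way round below 0.25 rad)) and ((horizontal distance between blank1 and nest0 below 0.014 m and z of blank1 in the frame of nest0 between 0.011 and 0.019 m and angle between the x axis of blank1 and the x axis of nest0, either way round below 0.25 rad) or (horizontal distance between blank1 and nest1 below 0.014 m and z of blank1 in the frame of nest1 between 0.011 and 0.019 m and angle between the x axis of blank1 and the x axis of nest1, either way round below 0.25 rad) or (horizontal distance between blank1 and nest2 below 0.014 m and z of blank1 in the frame of nest2 between 0.011 and 0.019 m and angle between the x axis of blank1 and the x axis of nest2, either way round below 0.25 rad) or (horizontal distance between blank1 and nest3 below 0.014 m and z of blank1 in the frame of nest3 between 0.011 and 0.019 m and angle between the x axis of blank1 and the x axis of nest3, either way round below 0.25 rad)) and ((horizontal distance between blank2 and nest0 below 0.014 m and z of blank2 in the frame of nest0 between 0.011 and 0.019 m and angle between the x axis of blank2 and the x axis of nest0, either way round below 0.25 rad) or (horizontal distance between blank2 and nest1 below 0.014 m and z of blank2 in the frame of nest1 between 0.011 and 0.019 m and angle between the x axis of blank2 and the x axis of nest1, either way round below 0.25 rad) or (horizontal distance between blank2 and nest2 below 0.014 m and z of blank2 in the frame of nest2 between 0.011 and 0.019 m and angle between the x axis of blank2 and the x axis of nest2, either way round below 0.25 rad) or (horizontal distance between blank2 and nest3 below 0.014 m and z of blank2 in the frame of nest3 between 0.011 and 0.019 m and angle between the x axis of blank2 and the x axis of nest3, either way round below 0.25 rad)) and ((horizontal distance between blank3 and nest0 below 0.014 m and z of blank3 in the frame of nest0 between 0.011 and 0.019 m and angle between the x axis of blank3 and the x axis of nest0, either way round below 0.25 rad) or (horizontal distance between blank3 and nest1 below 0.014 m and z of blank3 in the frame of nest1 between 0.011 and 0.019 m and angle between the x axis of blank3 and the x axis of nest1, either way round below 0.25 rad) or (horizontal distance between blank3 and nest2 below 0.014 m and z of blank3 in the frame of nest2 between 0.011 and 0.019 m and angle between the x axis of blank3 and the x axis of nest2, either way round below 0.25 rad) or (horizontal distance between blank3 and nest3 below 0.014 m and z of blank3 in the frame of nest3 between 0.011 and 0.019 m and angle between the x axis of blank3 and the x axis of nest3, either way round below 0.25 rad)) and linear speed of each of blank0, blank1, blank2, blank3, finished below 0.02 m/s); the robot touches nothing.
It fails at once if the table is turned away from a station while the lever is not at idle (not (value of joint speed between 0.33 and 0.67 rad) and not (value of joint turret between -0.3 and 0.3 rad) and not (value of joint turret between 1.2708 and 1.8708 rad)).
It fails at once if a bystander is moved more than 4 cm (distance of any of tape, drill, screw_jar, butt_hinge, glue, screwdriver, offcut from where it was at the start of the episode above 0.04 m).
Of blank0, blank1, blank2, blank3 only 2 to 4 are there at a start; the rules pass over those that are not, and their reading is None.
At some moment in a run one of blank0, blank1, blank2, blank3, finished may be knocked a few centimetres aside while the robot is not near it.
Once in a run the grip may slacken for a moment while it holds something.
It also fails if it takes over 210 s, if anything falls off the work surface, if the arm or the gripper's body presses on something with over 40 N, if the wrist force passes 120 N, or if a joint passes its speed limit or range.

ROBOT

A 7-joint arm with a two-finger parallel gripper is mounted at the origin on the work surface. World frame = base frame: x ahead of the robot, y to its left, z up, the work surface at z = 0. Lengths are in m, angles in rad, forces in N, time in s.
With the tool pointing down it reaches from about 0.4 to 0.875 m from the base axis. Payload 4.4 kg.
Tool frame: the origin (TCP) lies midway between the tips of the shut fingers; the grasp point (between the pads) lies 19 mm behind it; z points along the fingers, y is the line along which they close (so a half turn about z gives the same grasp; the last joint's range is limited). The gripper opens to 85 mm and grips with 20 to 120 N. Pads are 22 mm wide; open, the fingers measure 114 mm over their backs; the gripper's body (76 mm by 85 mm) begins 54 mm behind the grasp point. The pads swing forward as they close: fully open they stand 13 mm farther back than shut.
Start: joints at [-1.206, 0.628, 0.038, 1.517, -0.027, 0.996, -0.02], TCP at [0.271, 0.591, 0.231] pointing down, gripper open.
Joint ranges: [-3.06, 3.06], [-0.37, 2.12], [-1.25, 1.32], [0.18, 2.47], [-1.1, 4.24], [0.23, 1.98], [-2.94, 2.94]. Speed limits (rad/s): [2.57, 2.57, 3.14, 3.14, 3.14, 3.14, 3.14].

INTERFACE

Orientations are given as a unit quaternion [x, y, z, w].
In Python, from cell import r gives the robot as it stands.
- The arm moves only by the tool carry_out, never from a script. Its argument "targets" is a list of rows, each an object of numbers: "dx", "dy", "dz": the shift along the world's x, y, z scaled (see below); "ax", "ay", "az": the turn, a rotation vector about the world's x, y, z scaled (see below); "grip": the finger opening in mm, from 0 to 85.4. In form: [{"dx": .., "dy": .., "dz": .., "ax": .., "ay": .., "az": .., "grip": ..}, ...]. A call has 1 to 8 rows; each row is the pose to reach, as a shift and turn from the pose commanded when the call began; what a row does not reach only later rows make up. The controller multiplies each number of a shift by 0.5 m and each number of a turn by pi/2 rad. A row lasts 1/10 s, in which the tool goes at most 50 mm and 8.59 degrees, less where a joint would pass 70% of its speed; a pose out of reach is approached as far as the arm can. A call with a number of a shift or a turn outside -1 to 1 is refused whole. A call with a gripper value outside its range is refused whole. The fingers move at their own pace and stop on an object; "force" is the grip in N (left out, the last holds). Time passes only in rows, so rows that repeat a pose let the fingers close. It gives the time, the measured TCP pose, the force, the opening and the grip force at its end, in the units of the state.
- r.observe(): the state, without advancing time (a new reading comes with each control period).
- r.grab_frame(name): name is "side" or "top"; returns the picture (384x512x3 uint8, red, green, blue); there is no depth.
- r.camera_params(name): a dict with "fx", "fy", "cx", "cy" (pixels), "R" (3x3) and "t" (3): a world point X has camera coordinates R X + t. Camera axes: x right, y down, z forward; pixel columns grow to the right and rows downward; lengths in m; the calibration is good to about 2 mm. A picture is of the moment at which its call begins. camera_params takes no time and is no camera call.
- r.job_done(): hands the job in; it is judged then, once.
Trained networks look in the newest picture that a camera, given by its name, has taken for a name from the list of things; names that differ only in an ending like _2 or _b are one class to them, and where a whole thing is asked for, a point or a joint stands for the part that bears it (a point fixed in the world has none). Each returns a list of dicts, best first, with "confidence" (0 to 1); they miss things now and then, are a little off and sometimes report something else, mostly with a low value. They report only what shows in the picture. A call takes as long as a camera call. They do not tell look-alikes from the thing itself.
- r.look_for(camera, query): "at" ([row, column] in pixels, amid what is visible of it).
- r.pinpoint(camera, query): "at" ([row, column] in pixels: a listed point, or the origin of a listed thing).
The state is a dict: "time": time; "joint_pos": joint angles; "dq": joint speeds; "effort": joint torques, N m; "eef_pos": TCP position; "eef_rot": TCP orientation; "force": force on the tool from outside, world axes, zero at the start; "torque": the same for the moment, N m; "gripper_width": finger opening in m; "gripper_force": force on a finger pad.
Only numpy, scipy, OpenCV 4.12 (cv2) and the standard library are available. Lean on these libraries where they do the work, as an engineer would, in place of code of your own. Each camera call takes 0.05 s, during which the arm holds its last target. There are 200 camera calls.

## Working session

There is one attempt and no reset: what is moved stays moved. The work goes in short steps, Python scripts to look and compute and a tool call to move; the robot and the scene stay as the last step left them, time stands still between calls to the robot, and variables do not carry over. Pictures are saved under pics/ and viewed, at most 14 in all, crops included, and the job is handed in when it is done.

Besides the shell and the picture viewer there is one more tool, called after "Emit:" as a command line: name --argument value ..., lists and objects as JSON in quotes. carry_out: Moves the arm, as the interface text tells. Shifts and turns lie within -1 to 1; 1 stands for 0.5 m of shift or pi/2 rad of turn. Its arguments: {"type":"object","properties":{"targets":{"type":"array","items":{"type":"object","properties":{"dx":{"type":"number"},"dy":{"type":"number"},"dz":{"type":"number"},"ax":{"type":"number"},"ay":{"type":"number"},"az":{"type":"number"},"grip":{"type":"number"}}}},"force":{"type":"number"}},"required":["targets"]}

```bash
ls; mkdir -p pics; cat > h.py <<'E'
import numpy as np, cv2
from cell import r
def ray(cam,rc,z):
    p=r.camera_params(cam);R=np.array(p["R"]);t=np.array(p["t"])
    d=R.T@np.array([(rc[1]-p["cx"])/p["fx"],(rc[0]-p["cy"])/p["fy"],1]);c=-R.T@t
    return c+d*(z-c[2])/d[2]
def proj(cam,X):
    p=r.camera_params(cam);q=np.array(p["R"])@np.array(X)+np.array(p["t"])
    return np.array([p["cy"]+p["fy"]*q[1]/q[2],p["cx"]+p["fx"]*q[0]/q[2]])
def tri(a,b):  # pixel in top, pixel in side
    A=[];B=[]
    for cam,rc in(("top",a),("side",b)):
        p=r.camera_params(cam);R=np.array(p["R"]);t=np.array(p["t"])
        u=(rc[1]-p["cx"])/p["fx"];v=(rc[0]-p["cy"])/p["fy"]
        for s,i in((u,0),(v,1)):
            A.append(R[i]-s*R[2]);B.append(s*t[2]-t[i])
    return np.linalg.lstsq(np.array(A),np.array(B),rcond=None)[0]
def save(cam,name,crop=None,k=1):
    im=r.grab_frame(cam)
    if crop: im=im[crop[0]:crop[1],crop[2]:crop[3]]
    im=cv2.resize(im,None,fx=k,fy=k,interpolation=cv2.INTER_CUBIC)
    cv2.imwrite("pics/"+name+".png",im[...,::-1])
E
python3 - <<'E'
from h import *
np.set_printoptions(precision=3,suppress=True)
save("top","t0",k=1.5);save("side","s0",k=1.5)
for c in("top","side"):
    p=r.camera_params(c);print(c,-np.array(p["R"]).T@np.array(p["t"]))
    for q,z in (("table_center",.055),("nest0",.055),("nest1",.055),("nest2",.055),("nest3",.055),("knob",.17),("pivot",.06),("quadrant",0),("bin",0),("finished",.07),("blank0",.015),("screw_jar",.0),("fixture",0)):
        for o in r.pinpoint(c,q)[:6]:
            print(q,round(o["confidence"],2),np.round(o["at"],1),ray(c,o["at"],z).round(3))
E
```

```text
pics
top [ 0.397 -0.025  1.362]
table_center 0.86 [155.5 253.6] [ 0.595 -0.016  0.055]
table_center 0.58 [208.5 154.3] [0.422 0.321 0.055]
nest0 0.97 [138.9 269.2] [ 0.651 -0.07   0.055]
nest0 0.76 [173. 277.] [ 0.534 -0.093  0.055]
nest0 0.71 [195.6 204.4] [0.463 0.152 0.055]
nest0 0.69 [176.6 237.3] [0.525 0.041 0.055]
nest0 0.55 [141.7 237.1] [0.643 0.039 0.055]
nest0 0.31 [191.2 351.7] [ 0.468 -0.342  0.055]
nest1 0.97 [138.9 269.2] [ 0.651 -0.07   0.055]
nest1 0.76 [173. 277.] [ 0.534 -0.093  0.055]
nest1 0.71 [195.6 204.4] [0.463 0.152 0.055]
nest1 0.69 [176.6 237.3] [0.525 0.041 0.055]
nest1 0.55 [141.7 237.1] [0.643 0.039 0.055]
nest1 0.31 [191.2 351.7] [ 0.468 -0.342  0.055]
nest2 0.97 [138.9 269.2] [ 0.651 -0.07   0.055]
nest2 0.76 [173. 277.] [ 0.534 -0.093  0.055]
nest2 0.71 [195.6 204.4] [0.463 0.152 0.055]
nest2 0.69 [176.6 237.3] [0.525 0.041 0.055]
nest2 0.55 [141.7 237.1] [0.643 0.039 0.055]
nest2 0.31 [191.2 351.7] [ 0.468 -0.342  0.055]
nest3 0.97 [138.9 269.2] [ 0.651 -0.07   0.055]
nest3 0.76 [173. 277.] [ 0.534 -0.093  0.055]
nest3 0.71 [195.6 204.4] [0.463 0.15
[... 2010 characters left out ...]
.412 0.316 0.06 ]
pivot 0.73 [192.5 286.6] [ 0.584 -0.043  0.06 ]
quadrant 0.75 [156.7 227.1] [0.413 0.289 0.   ]
quadrant 0.53 [132.3 214.4] [0.396 0.467 0.   ]
bin 0.69 [148.1 268.8] [0.614 0.285 0.   ]
finished 0.41 [247.9 350.7] [ 0.719 -0.375  0.07 ]
blank0 0.77 [262.3 319.3] [ 0.601 -0.368  0.015]
blank0 0.76 [278.5 200.9] [ 0.16  -0.302  0.015]
blank0 0.73 [284.9 245.2] [ 0.308 -0.376  0.015]
blank0 0.61 [267.6 282.2] [ 0.46  -0.348  0.015]
blank0 0.53 [248.4 228.3] [ 0.289 -0.206  0.015]
screw_jar 0.56 [175.7 243.9] [0.454 0.152 0.   ]
screw_jar 0.33 [185.2 264.6] [0.525 0.072 0.   ]
screw_jar 0.29 [204.1 282.9] [ 0.567 -0.052  0.   ]
fixture 0.31 [216.8 345.7] [ 0.792 -0.192  0.   ]
```

View pics/t0.png

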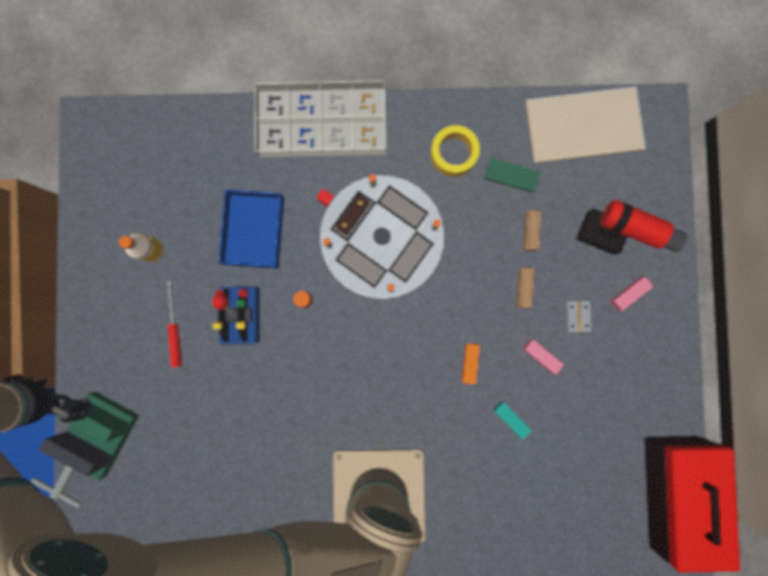

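View pics/s0.png

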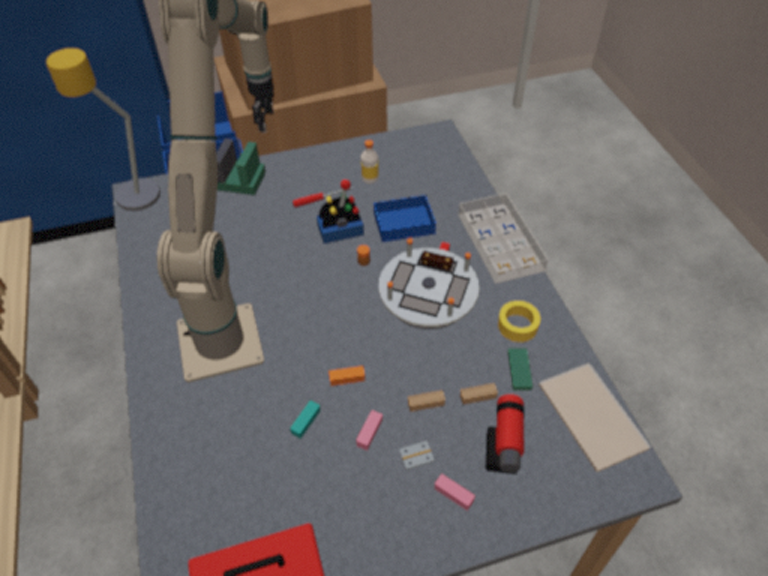

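The top view shows two maple blanks at about (533,230) and (526,288) in 1.5x pixels. The look-alikes are orange (471,364), pink (545,357) and (633,294), and turquoise (512,421). The finished pull is at (353,213), the bin at (252,229) and the lever box at (238,315). Next I'll enlarge and measure.

```bash
cat > m.py <<'E'
from h import *
np.set_printoptions(precision=4,suppress=True)
def blobs(im,lo,hi,amin=8):
    hsv=cv2.cvtColor(im,cv2.COLOR_RGB2HSV)
    m=cv2.inRange(hsv,np.array(lo),np.array(hi))
    n,l,s,c=cv2.connectedComponentsWithStats(m)
    return [(s[i,4],c[i],np.argwhere(l==i)) for i in range(1,n) if s[i,4]>=amin],m
def rect(px,z,cam="top"):  # min area rect of pixels on plane z -> centre, size, angle of long side
    P=np.array([ray(cam,p,z)[:2] for p in px],np.float32)
    (c,(w,h),a)=cv2.minAreaRect(P*1000)
    if h>w: a+=90;w,h=h,w
    return np.array(c)/1000,w,h,(a+90)%180-90
E
python3 - <<'E'
from m import *
im=r.grab_frame("top");si=r.grab_frame("side")
def up(i,a,b,c,d,k): return cv2.resize(i[a:b,c:d],(400,300),interpolation=cv2.INTER_CUBIC)
g=np.vstack([np.hstack([up(im,110,206,196,324,3),up(im,180,240,130,210,5)]),np.hstack([up(im,125,221,300,428,3),up(si,110,170,195,275,5)])])
cv2.imwrite("pics/z0.png",g[...,::-1])
print("orange");[print(a,c[::-1],ray("top",c[::-1],.12)) for a,c,p in blobs(im,(5,150,120),(16,255,255),4)[0]]
print("red");[print(a,c[::-1],ray("top",c[::-1],.052)) for a,c,p in blobs(im[:300],(0,170,120),(4,255,255),4)[0]]
print("wood");[print(a,c[::-1],rect(p,.03)) for a,c,p in blobs(im[:300],(8,60,100),(20,150,255),60)[0]]
print("blue");[print(a,c[::-1],rect(p,.05)) for a,c,p in blobs(im[:300],(105,140,40),(120,255,255),100)[0]]
print("hsv",cv2.cvtColor(im,cv2.COLOR_RGB2HSV)[[154,192,200],[355,351,201]])
print(r.observe())
E
```

```text
orange
9 [118.3333 247.8889] [0.7066 0.     0.12  ]
8 [148.625 290.75 ] [ 0.6052 -0.1359  0.12  ]
47 [161.0426  83.5745] [0.5783 0.5323 0.12  ]
7 [161.1429 217.7143] [0.5694 0.0994 0.12  ]
8 [191.125 260.125] [ 0.4703 -0.0349  0.12  ]
91 [199.033 201.044] [0.4486 0.1542 0.12  ]
231 [242.2468 313.329 ] [ 0.3052 -0.2     0.12  ]
red
50 [131.12 216.16] [0.6818 0.1102 0.052 ]
148 [142.4054 408.7095] [ 0.6297 -0.5405  0.052 ]
520 [152.1769 431.7692] [ 0.5949 -0.6165  0.052 ]
39 [201.1538 145.4615] [0.4478 0.3519 0.052 ]
139 [230.2086 115.6978] [0.352  0.4524 0.052 ]
9 [299. 452.] [ 0.1064 -0.6604  0.052 ]
30 [299.  472.5] [ 0.1053 -0.7275  0.052 ]
wood
894 [185.4038   9.4128] (array([0.5192, 0.8367]), 453.519775390625, 39.16634750366211, 2.8348517417907715)
266 [153.2744 354.3872] (array([ 0.6004, -0.362 ]), 91.44711303710938, 34.417022705078125, -5.675743103027344)
258 [191.5    349.9225] (array([ 0.4686, -0.3424]), 86.04755401611328, 34.062679290771484, -1.9544906616210938)
blueTraceback (most recent call last):
  File "<stdin>", line 9, in <module>
  File "m.py", line 9, in rect
    P=np.array([ray(cam,p,z)[:2] for p in px],np.float32)
                ~~~^^^^^^^^^
  File "h.py", line 4, in ray
    p=r.camera_params(cam);R=np.array(p["R"]);t=np.array(p["t"])
ValueError: time passes only in moves, steps and waits
```

View pics/z0.png

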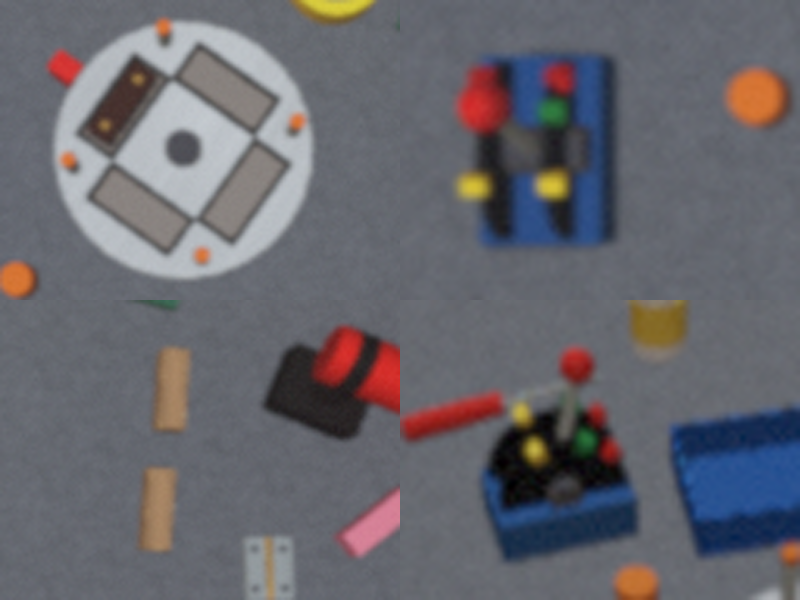

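```bash
python3 - <<'E'
s=open('h.py').read()
s=s.replace("def ray(","_P={}\ndef cp(c):\n    if c not in _P: _P[c]=r.camera_params(c)\n    return _P[c]\ndef ray(",1)
h,t=s.split("def ray(",1)
open('h.py','w').write(h+"def ray("+t.replace("r.camera_params(","cp("))
E
python3 - <<'E'
from m import *
im=r.grab_frame("top");si=r.grab_frame("side")
print("blue");[print(a,c[::-1],rect(p,.05)) for a,c,p in blobs(im[:300],(100,130,40),(125,255,255),100)[0]]
print("grey nests");
H=cv2.cvtColor(im,cv2.COLOR_RGB2HSV)
for n,(x,y) in dict(n0=(.6355,.0464),n1=(.5236,.0297),n2=(.54,-.0822),n3=(.6522,-.0655),c=(.588,-.018)).items():
    q=proj("top",[x,y,.055]);print(n,q.round(1),proj("side",[x,y,.055]).round(1),H[int(q[0]),int(q[1])])
print("blank tops");[print(a,rect(p,.03),) for a,c,p in blobs(im[:300],(8,60,60),(22,170,255),60)[0]]
print("sideblank");[print(a,rect(p,.02,"side")) for a,c,p in blobs(si[:300],(8,60,60),(22,170,255),60)[0]]
for nm,lo,hi,cam in [("ty",(20,120,100),(32,255,255),"top"),("sy",(20,120,100),(32,255,255),"side"),("tg",(50,120,30),(90,255,255),"top"),("sg",(50,120,30),(90,255,255),"side"),("sr",(0,150,90),(4,255,255),"side"),("tr",(0,150,90),(4,255,255),"top")]:
    I=im if cam=="top" else si
    print(nm,[(a,c[::-1].round(1)) for a,c,p in blobs(I,lo,hi,3)[0] if (100<c[1]<240 and 120<c[0]<300)])
print("knob",tri((201,146.8),(123,230.2)),"pivot",tri((207.2,154.9),(143.4,224.7)))
o=r.observe();print({k:np.round(o[k],3) for k in("time","eef_pos","eef_rot","joint_pos","force","gripper_width")})
E
```

```text
blue
1904 [152.1618 166.8361] (array([0.6138, 0.2795]), 170.103759765625, 132.4388427734375, -4.802253723144531)
308 [214.9903 163.1396] (array([0.419 , 0.3061]), 124.64055633544922, 80.81885528564453, -1.02880859375)
597 [289.1424  19.0854] (array([0.1557, 0.7764]), 138.28863525390625, 65.74031066894531, -66.10116386413574)
grey nests
n0 [144. 235.] [175.3 290.9] [ 5 87 73]
n1 [176.9 240.5] [184.  267.3] [  9  18 139]
n2 [171.4 273.6] [202.9 279.6] [ 15  22 139]
n3 [138.5 268. ] [193.5 303.9] [ 13  17 133]
c [157.6 254.3] [188.7 285.5] [120  17  89]
blank tops
4836 (array([0.5053, 0.797 ]), 482.2165222167969, 129.6051788330078, 1.2131766080856323)
266 (array([ 0.6004, -0.3622]), 91.3315658569336, 34.61140441894531, -5.233573913574219)
118 (array([0.5698, 0.509 ]), 55.63080978393555, 38.66755294799805, -20.848800659179688)
260 (array([ 0.4687, -0.3419]), 88.1960220336914, 33.95057678222656, -5.928092956542969)
61 (array([ 0.2987, -0.213 ]), 92.05658721923828, 33.973838806152344, -7.35986328125)
sideblank
8626 (array([0.4607, 1.2323]), 1083.1737060546875, 714.02197265625, 79.134315490
[... 814 characters left out ...]
, 169. ])), (np.int32(22), array([137.9, 231.4]))]
sr [(np.int32(26), array([122.5, 230. ])), (np.int32(74), array([132.6, 205.1])), (np.int32(7), array([132.7, 234.1])), (np.int32(10), array([139.9, 236.6])), (np.int32(17), array([163.6, 296.1]))]
tr [(np.int32(55), array([131.3, 216.3])), (np.int32(4), array([195.5, 161.5])), (np.int32(51), array([201.3, 145.6]))]
knob [0.4432 0.3113 0.179 ] pivot [0.4202 0.3211 0.0536]
{'time': np.float64(1.6), 'eef_pos': array([0.271, 0.591, 0.231]), 'eef_rot': array([ 0.214,  0.977, -0.   , -0.   ]), 'joint_pos': array([-1.206,  0.628,  0.038,  1.517, -0.027,  0.996, -0.02 ]), 'force': array([ 0.089, -0.212, -0.2  ]), 'gripper_width': np.float64(0.085)}
```

Emit:
carry_out --targets '[{"dx":0.344,"dy":-0.56,"dz":0.02,"az":0.274,"grip":85},{"dx":0.344,"dy":-0.56,"dz":0.02,"az":0.274,"grip":85},{"dx":0.344,"dy":-0.56,"dz":0.02,"az":0.274,"grip":85},{"dx":0.344,"dy":-0.56,"dz":0.02,"az":0.274,"grip":85},{"dx":0.344,"dy":-0.56,"dz":0.02,"az":0.274,"grip":85},{"dx":0.344,"dy":-0.56,"dz":0.02,"az":0.274,"grip":85},{"dx":0.344,"dy":-0.56,"dz":0.02,"az":0.274,"grip":85},{"dx":0.344,"dy":-0.56,"dz":0.02,"az":0.274,"grip":85}]'

```text
validation failed for argument at $.ta...
```

```bash
cat >> m.py <<'E'
from scipy.spatial.transform import Rotation as Ro
def st():
    o=r.observe();R=Ro.from_quat(o["eef_rot"]);y=R.apply([0,1,0]);z=R.apply([0,0,1])
    yaw=np.degrees(np.arctan2(y[1],y[0]))
    print("t",round(float(o["time"]),2),"tcp",np.round(o["eef_pos"],4),"yaw_y",round(yaw,2),"z",z.round(3),"F",np.round(o["force"],1),"w",round(float(o["gripper_width"]),4),"gf",np.round(o["gripper_force"],1),"q7",np.round(o["joint_pos"],2))
    return np.array(o["eef_pos"]),yaw
def mv(*T):  # rows (x,y,z,yaw_y deg) -> scaled shifts from now
    p,yaw=st()
    for x,y,z,a in T:
        d=((a-yaw)+90)%180-90
        print("->",((np.array([x,y,z])-p)/.5).round(4),"az",round(d/90,4),"| alt az",round((d-180*np.sign(d))/90,4))
E
python3 - <<'E'
from m import *
A=ray("top",(216.7,144.7),.116);B=ray("top",(216.4,160.5),.116);G=ray("top",(202,160.5),.116)
print("yel",A,B,"green",G)
for a,b in(((216.7,144.7),(132.6,218.9)),((216.4,160.5),(139.7,221.5)),((202,160.5),(137.9,231.4)),((195.5,161.5),(139.9,236.6)),((201.3,146.5),(122.6,230.1))): print(tri(a,b))
st()
E
```

```text
yel [0.3956 0.336  0.116 ] [0.3956 0.2853 0.116 ] green [0.4417 0.2851 0.116 ]
[0.3949 0.337  0.1131]
[0.3945 0.2855 0.1162]
[0.4402 0.2861 0.1137]
[0.4629 0.2875 0.0937]
[0.4426 0.3115 0.1813]
t 1.6 tcp [0.2714 0.5906 0.2313] yaw_y 65.31 z [-0. -0. -1.] F [ 0.1 -0.2 -0.2] w 0.0855 gf 0.0 q7 [-1.21  0.63  0.04  1.52 -0.03  1.   -0.02]
```

Emit:
carry_out --targets '[{"dx":0.344,"dy":-0.56,"dz":0.02,"ax":0,"ay":0,"az":0.274,"grip":85},{"dx":0.344,"dy":-0.56,"dz":0.02,"ax":0,"ay":0,"az":0.274,"grip":85},{"dx":0.344,"dy":-0.56,"dz":0.02,"ax":0,"ay":0,"az":0.274,"grip":85},{"dx":0.344,"dy":-0.56,"dz":0.02,"ax":0,"ay":0,"az":0.274,"grip":85},{"dx":0.344,"dy":-0.56,"dz":0.02,"ax":0,"ay":0,"az":0.274,"grip":85},{"dx":0.344,"dy":-0.56,"dz":0.02,"ax":0,"ay":0,"az":0.274,"grip":85},{"dx":0.344,"dy":-0.56,"dz":0.02,"ax":0,"ay":0,"az":0.274,"grip":85},{"dx":0.344,"dy":-0.56,"dz":0.02,"ax":0,"ay":0,"az":0.274,"grip":85}]'

```text
time: 2.4
eef_pos: [0.4469, 0.3051, 0.2416]
eef_rot: [0.005, 1.0, -0.001, 0.001]
force: [0.1, 0.2, -1.0]
gripper_width: 0.0851
gripper_force: 0.0
```

Emit:
carry_out --targets '[{"dx":0,"dy":0,"dz":0,"ax":0,"ay":0,"az":0,"grip":85},{"dx":0,"dy":0,"dz":-0.08,"ax":0,"ay":0,"az":0,"grip":85},{"dx":0,"dy":0,"dz":-0.162,"ax":0,"ay":0,"az":0,"grip":85},{"dx":0,"dy":0,"dz":-0.162,"ax":0,"ay":0,"az":0,"grip":20},{"dx":0,"dy":0,"dz":-0.162,"ax":0,"ay":0,"az":0,"grip":20},{"dx":0,"dy":0,"dz":-0.162,"ax":0,"ay":0,"az":0,"grip":20},{"dx":0,"dy":0,"dz":-0.162,"ax":0,"ay":0,"az":0,"grip":20},{"dx":0,"dy":0,"dz":-0.162,"ax":0,"ay":0,"az":0,"grip":20}]' --force 25

```text
time: 3.2
eef_pos: [0.4446, 0.3115, 0.1624]
eef_rot: [0.0, 1.0, 0.001, 0.002]
force: [-0.2, 0.2, 6.1]
gripper_width: 0.0303
gripper_force: 24.5
```

Emit:
carry_out --targets '[{"dx":-0.025,"dy":0,"dz":0.004,"ax":0,"ay":0,"az":0,"grip":20},{"dx":-0.05,"dy":0,"dz":0.005,"ax":0,"ay":0,"az":0,"grip":20},{"dx":-0.075,"dy":0,"dz":0.003,"ax":0,"ay":0,"az":0,"grip":20},{"dx":-0.1,"dy":0,"dz":-0.001,"ax":0,"ay":0,"az":0,"grip":20},{"dx":-0.122,"dy":0,"dz":-0.006,"ax":0,"ay":0,"az":0,"grip":20},{"dx":-0.142,"dy":0,"dz":-0.012,"ax":0,"ay":0,"az":0,"grip":20},{"dx":-0.142,"dy":0,"dz":-0.012,"ax":0,"ay":0,"az":0,"grip":20},{"dx":-0.142,"dy":0,"dz":-0.012,"ax":0,"ay":0,"az":0,"grip":20}]'

```text
time: 4.0
eef_pos: [0.3706, 0.3116, 0.1543]
eef_rot: [-0.001, 1.0, 0.0, -0.001]
force: [-3.8, 4.5, 6.7]
gripper_width: 0.0302
gripper_force: 26.0
```

```bash
python3 - <<'E'
from m import *
st();save("side","s1",(90,190,170,310),5)
E
```

```text
t 4.0 tcp [0.3706 0.3116 0.1543] yaw_y 90.07 z [-0.002  0.    -1.   ] F [-3.8  4.5  6.7] w 0.0302 gf 26.0 q7 [-0.71  0.51 -0.06  2.05  0.05  0.59  0.76]
```

View pics/s1.png

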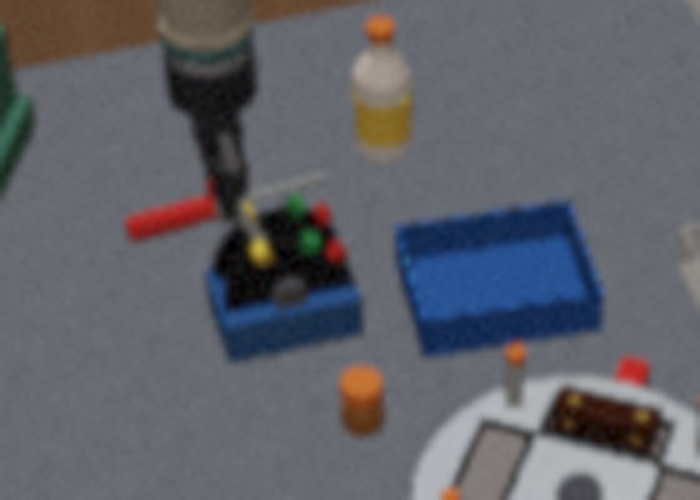

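The lever is lined up with the yellow marks (pixels ~(250,235) in the crop), so it is at idle. Release and move to the finished pull.

Emit:
carry_out --targets '[{"dx":0,"dy":0,"dz":0,"ax":0,"ay":0,"az":0,"grip":85},{"dx":0,"dy":0,"dz":0,"ax":0,"ay":0,"az":0,"grip":85},{"dx":0,"dy":0,"dz":0,"ax":0,"ay":0,"az":0,"grip":85},{"dx":0,"dy":0,"dz":0.08,"ax":0,"ay":0,"az":0,"grip":85},{"dx":0,"dy":0,"dz":0.16,"ax":0,"ay":0,"az":0,"grip":85},{"dx":0.07,"dy":-0.07,"dz":0.16,"ax":0,"ay":0,"az":-0.09,"grip":85},{"dx":0.14,"dy":-0.14,"dz":0.16,"ax":0,"ay":0,"az":-0.18,"grip":85},{"dx":0.21,"dy":-0.21,"dz":0.16,"ax":0,"ay":0,"az":-0.27,"grip":85}]'

```text
time: 4.85
eef_pos: [0.4784, 0.2039, 0.2347]
eef_rot: [0.213, 0.977, -0.0, 0.0]
force: [0.2, 0.7, 0.5]
gripper_width: 0.085
gripper_force: 0.0
```

```bash
python3 - <<'E'
from m import *
mv((.6355,.0464,.18,53.5))
im=r.grab_frame("top")
print([(a,c[::-1].round(1),ray("top",c[::-1],.176)) for a,c,p in blobs(im,(0,150,90),(4,255,255),3)[0] if (100<c[1]<240 and 120<c[0]<200)])
E
```

```text
t 4.85 tcp [0.4784 0.2039 0.2347] yaw_y 65.37 z [ 0. -0. -1.] F [0.2 0.7 0.5] w 0.085 gf 0.0 q7 [-0.5   0.44  0.06  1.87 -0.04  0.83  0.72]
-> [ 0.3143 -0.3151 -0.1093] az -0.1319 | alt az 1.8681
[]
```

Emit:
carry_out --targets '[{"dx":0.317,"dy":-0.318,"dz":-0.05,"ax":0,"ay":0,"az":-0.135,"grip":65},{"dx":0.317,"dy":-0.318,"dz":-0.05,"ax":0,"ay":0,"az":-0.135,"grip":65},{"dx":0.317,"dy":-0.318,"dz":-0.05,"ax":0,"ay":0,"az":-0.135,"grip":65},{"dx":0.317,"dy":-0.318,"dz":-0.05,"ax":0,"ay":0,"az":-0.135,"grip":65},{"dx":0.317,"dy":-0.318,"dz":-0.05,"ax":0,"ay":0,"az":-0.135,"grip":65},{"dx":0.317,"dy":-0.318,"dz":-0.1,"ax":0,"ay":0,"az":-0.135,"grip":65},{"dx":0.317,"dy":-0.318,"dz":-0.2,"ax":0,"ay":0,"az":-0.135,"grip":65},{"dx":0.317,"dy":-0.318,"dz":-0.2,"ax":0,"ay":0,"az":-0.135,"grip":65}]'

```text
time: 5.7
eef_pos: [0.6301, 0.0459, 0.1277]
eef_rot: [0.313, 0.95, -0.003, -0.007]
force: [-0.8, 0.2, -1.8]
gripper_width: 0.0648
gripper_force: 0.0
```

```bash
python3 - <<'E'
from m import *
mv((.6355,.0464,.062,53.5))
im=r.grab_frame("top");si=r.grab_frame("side")
f=lambda i,a,b,c,d:cv2.resize(i[a:b,c:d],(400,300),interpolation=cv2.INTER_CUBIC)
cv2.imwrite("pics/g1.png",np.hstack([f(im,110,206,186,314),f(si,140,215,245,345)])[...,::-1])
print([(a,c[::-1].round(1),ray("top",c[::-1],.176)) for a,c,p in blobs(im,(0,150,90),(4,255,255),3)[0] if (100<c[0]<170)])
E
```

```text
t 5.7 tcp [0.6301 0.0459 0.1277] yaw_y 53.51 z [-0.015 -0.001 -1.   ] F [-0.8  0.2 -1.8] w 0.0648 gf 0.0 q7 [-0.18  0.73  0.11  1.65 -0.1   0.78  0.91]
-> [ 0.0108  0.001  -0.1313] az -0.0001 | alt az 1.9999
[(np.int32(11), array([195.7, 146.4]), array([0.4596, 0.3134, 0.176 ])), (np.int32(7), array([196. , 161.7]), array([0.4578, 0.2664, 0.176 ])), (np.int32(152), array([230.1, 115.7]), array([0.3567, 0.4071, 0.176 ])), (np.int32(58), array([223.9, 146.4]), array([0.3738, 0.3134, 0.176 ]))]
```

View pics/g1.png

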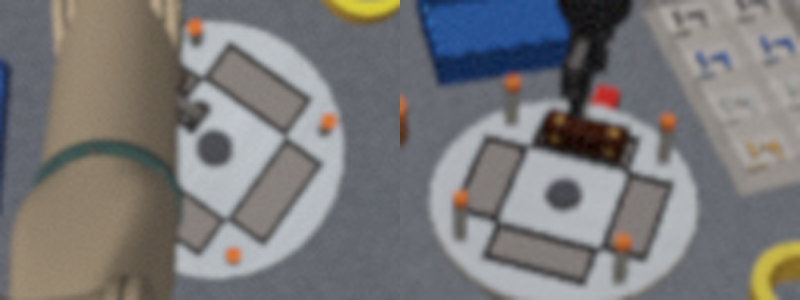

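The gripper stands over the finished pull, at ~(585,115) in the side crop. The knob at x = 0.374 gives a lever reading of about 0.51, which is idle. Descend and grip.

Emit:
carry_out --targets '[{"dx":0,"dy":0,"dz":-0.06,"ax":0,"ay":0,"az":0,"grip":65},{"dx":0,"dy":0,"dz":-0.11,"ax":0,"ay":0,"az":0,"grip":65},{"dx":0,"dy":0,"dz":-0.144,"ax":0,"ay":0,"az":0,"grip":65},{"dx":0,"dy":0,"dz":-0.144,"ax":0,"ay":0,"az":0,"grip":65},{"dx":0,"dy":0,"dz":-0.144,"ax":0,"ay":0,"az":0,"grip":20},{"dx":0,"dy":0,"dz":-0.144,"ax":0,"ay":0,"az":0,"grip":20},{"dx":0,"dy":0,"dz":-0.144,"ax":0,"ay":0,"az":0,"grip":20},{"dx":0,"dy":0,"dz":-0.144,"ax":0,"ay":0,"az":0,"grip":20}]' --force 40

```text
time: 6.6
eef_pos: [0.6376, 0.0468, 0.0647]
eef_rot: [0.313, 0.95, 0.001, 0.002]
force: [-0.3, -0.2, 7.5]
gripper_width: 0.0293
gripper_force: 40.9
```

Emit:
carry_out --targets '[{"dx":0,"dy":0,"dz":0.07,"ax":0,"ay":0,"az":0,"grip":20},{"dx":0,"dy":0,"dz":0.15,"ax":0,"ay":0,"az":0,"grip":20},{"dx":0,"dy":0,"dz":0.22,"ax":0,"ay":0,"az":0,"grip":20},{"dx":-0.01,"dy":0.1,"dz":0.22,"ax":0,"ay":0,"az":0,"grip":20},{"dx":-0.02,"dy":0.2,"dz":0.22,"ax":0,"ay":0,"az":0,"grip":20},{"dx":-0.03,"dy":0.3,"dz":0.22,"ax":0,"ay":0,"az":0,"grip":20},{"dx":-0.04,"dy":0.4,"dz":0.22,"ax":0,"ay":0,"az":0,"grip":20},{"dx":-0.043,"dy":0.466,"dz":0.22,"ax":0,"ay":0,"az":0,"grip":20}]' --force 50

```text
time: 7.4
eef_pos: [0.6129, 0.2851, 0.1733]
eef_rot: [0.311, 0.95, 0.002, -0.0]
force: [0.3, -0.0, -0.7]
gripper_width: 0.029
gripper_force: 49.8
```

Emit:
carry_out --targets '[{"dx":0,"dy":0,"dz":-0.06,"ax":0,"ay":0,"az":0,"grip":20},{"dx":0,"dy":0,"dz":-0.14,"ax":0,"ay":0,"az":0,"grip":20},{"dx":0,"dy":0,"dz":-0.22,"ax":0,"ay":0,"az":0,"grip":20},{"dx":0,"dy":0,"dz":-0.295,"ax":0,"ay":0,"az":0,"grip":20},{"dx":0,"dy":0,"dz":-0.295,"ax":0,"ay":0,"az":0,"grip":20},{"dx":0,"dy":0,"dz":-0.295,"ax":0,"ay":0,"az":0,"grip":55},{"dx":0,"dy":0,"dz":-0.295,"ax":0,"ay":0,"az":0,"grip":55},{"dx":0,"dy":0,"dz":-0.295,"ax":0,"ay":0,"az":0,"grip":55}]'

```text
time: 8.2
eef_pos: [0.6164, 0.2805, 0.0277]
eef_rot: [0.313, 0.95, 0.002, 0.002]
force: [-0.6, 0.5, 0.7]
gripper_width: 0.0548
gripper_force: 0.0
```

Emit:
carry_out --targets '[{"dx":0,"dy":0,"dz":0.1,"ax":0,"ay":0,"az":0,"grip":55},{"dx":0,"dy":0,"dz":0.2,"ax":0,"ay":0,"az":0,"grip":55},{"dx":0,"dy":0,"dz":0.3,"ax":0,"ay":0,"az":0,"grip":55},{"dx":0,"dy":-0.05,"dz":0.39,"ax":0,"ay":0,"az":0,"grip":75},{"dx":0,"dy":-0.15,"dz":0.39,"ax":0,"ay":0,"az":0.09,"grip":75},{"dx":0,"dy":-0.25,"dz":0.39,"ax":0,"ay":0,"az":0.18,"grip":75},{"dx":0,"dy":-0.35,"dz":0.39,"ax":0,"ay":0,"az":0.27,"grip":75},{"dx":0,"dy":-0.45,"dz":0.39,"ax":0,"ay":0,"az":0.35,"grip":75}]'

```text
time: 9.0
eef_pos: [0.6148, 0.0535, 0.2222]
eef_rot: [0.041, 0.999, 0.0, 0.002]
force: [0.8, -0.4, 1.3]
gripper_width: 0.0746
gripper_force: 0.0
```

```bash
cat >> m.py <<'E'
def look():
    im=r.grab_frame("top");si=r.grab_frame("side")
    for a,c,p in blobs(im[:300],(8,60,60),(22,170,255),100)[0]:
        if 200<c[0]<450: print("wood top",a,c[::-1].round(1),rect(p,.03))
    for a,c,p in blobs(im,(0,150,90),(4,255,255),30)[0]:
        if 135<c[0]<160: print("knob",a,c[::-1].round(1),ray("top",c[::-1],.178))
    for a,c,p in blobs(si[:300],(8,60,60),(22,170,255),100)[0]:
        if 200<c[0]<450: print("wood side",a,c[::-1].round(1),rect(p,.02,"side"))
    return im,si
def pics(n,im,si,A,B):
    f=lambda i,a,b,c,d:cv2.resize(i[a:b,c:d],(400,300),interpolation=cv2.INTER_CUBIC)
    cv2.imwrite("pics/%s.png"%n,np.hstack([f(im,*A),f(si,*B)])[...,::-1])
E
python3 - <<'E'
from m import *
st();im,si=look()
pics("g2",im,si,(105,225,130,290),(120,195,220,320))
E
```

```text
t 9.0 tcp [0.6148 0.0535 0.2222] yaw_y 85.36 z [ 0.004  0.    -1.   ] F [ 0.8 -0.4  1.3] w 0.0746 gf 0.0 q7 [-0.12  0.59 -0.02  1.63  0.01  0.92  1.35]
wood top 3453 [134.4 217.7] (array([0.6701, 0.1031]), 334.48260498046875, 151.46188354492188, 5.184781551361084)
wood top 266 [153.3 354.4] (array([ 0.6004, -0.3622]), 91.3315658569336, 34.61140441894531, -5.233573913574219)
wood top 258 [191.5 349.9] (array([ 0.4686, -0.3424]), 85.99723052978516, 34.06797790527344, -1.9544906616210938)
wood top 6385 [250.6 221.2] (array([0.294 , 0.1168]), 389.8260498046875, 249.1009521484375, 5.528506755828857)
knob 54 [223.8 146.4] [0.374  0.3129 0.178 ]
wood side 2096 [ 79.3 219.8] (array([0.5398, 0.9092]), 514.3684692382812, 374.2657165527344, 0.010188395157456398)
wood side 237 [262.  318.6] (array([ 0.5981, -0.369 ]), 93.2699203491211, 42.121368408203125, -5.686927795410156)
wood side 240 [266.8 283.8] (array([ 0.4666, -0.3491]), 91.7906265258789, 42.503013610839844, -5.495780944824219)
```

View pics/g2.png

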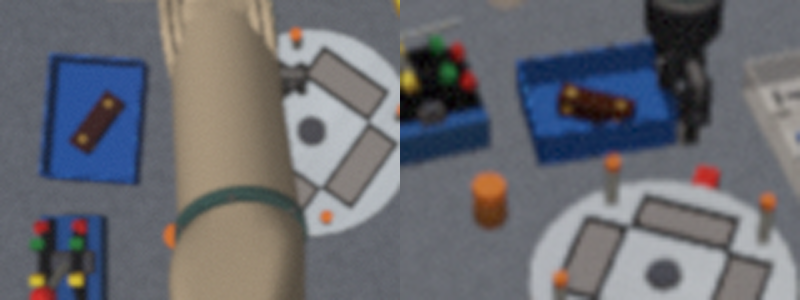

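Emit:
carry_out --targets '[{"dx":-0.003,"dy":-0.1,"dz":0,"ax":0,"ay":0,"az":0,"grip":75},{"dx":-0.006,"dy":-0.2,"dz":0,"ax":0,"ay":0,"az":0,"grip":75},{"dx":-0.01,"dy":-0.3,"dz":0,"ax":0,"ay":0,"az":0,"grip":75},{"dx":-0.013,"dy":-0.4,"dz":0,"ax":0,"ay":0,"az":0,"grip":75},{"dx":-0.016,"dy":-0.5,"dz":0,"ax":0,"ay":0,"az":0,"grip":75},{"dx":-0.02,"dy":-0.6,"dz":0,"ax":0,"ay":0,"az":0,"grip":75},{"dx":-0.024,"dy":-0.7,"dz":-0.03,"ax":0,"ay":0,"az":0,"grip":75},{"dx":-0.028,"dy":-0.8,"dz":-0.06,"ax":0,"ay":0,"az":0,"grip":75}]'

```text
time: 9.9
eef_pos: [0.6012, -0.3426, 0.1936]
eef_rot: [0.044, 0.999, -0.001, 0.002]
force: [0.8, 0.2, -0.2]
gripper_width: 0.0749
gripper_force: 0.0
```

Emit:
carry_out --targets '[{"dx":0,"dy":-0.037,"dz":-0.05,"ax":0,"ay":0,"az":0,"grip":75},{"dx":0,"dy":-0.037,"dz":-0.14,"ax":0,"ay":0,"az":0,"grip":75},{"dx":0,"dy":-0.037,"dz":-0.24,"ax":0,"ay":0,"az":0,"grip":75},{"dx":0,"dy":-0.037,"dz":-0.24,"ax":0,"ay":0,"az":0,"grip":75},{"dx":0,"dy":-0.037,"dz":-0.24,"ax":0,"ay":0,"az":0,"grip":75},{"dx":0,"dy":-0.037,"dz":-0.24,"ax":0,"ay":0,"az":0,"grip":75}]'

```text
time: 10.5
eef_pos: [0.6031, -0.3599, 0.0753]
eef_rot: [0.043, 0.999, -0.002, 0.003]
force: [0.4, -0.8, 1.2]
gripper_width: 0.075
gripper_force: 0.0
```

```bash
python3 - <<'E'
from m import *
mv((.600,-.364,.010,85));im,si=look()
E
```

```text
t 10.5 tcp [ 0.6031 -0.3599  0.0753] yaw_y 85.03 z [ 0.006 -0.003 -1.   ] F [ 0.4 -0.8  1.2] w 0.075 gf 0.0 q7 [ 0.51  0.87 -0.02  1.48  0.02  0.78  1.97]
-> [-0.0062 -0.0083 -0.1305] az -0.0003 | alt az 1.9997
wood top 2305 [139.  392.4] (array([ 0.6492, -0.4845]), 227.73556518554688, 180.359130859375, -16.257568359375)
wood top 172 [158.  354.3] (array([ 0.5835, -0.361 ]), 58.750308990478516, 34.37913131713867, -8.173065185546875)
wood top 8297 [240.1 360.5] (array([ 0.2916, -0.3481]), 571.1870727539062, 293.7013854980469, -37.74299240112305)
knob 53 [223.7 146.5] [0.3743 0.3125 0.178 ]
wood side 206 [262.6 317.7] (array([ 0.5988, -0.3692]), 94.53331756591797, 41.932857513427734, -6.626495361328125)
wood side 239 [266.8 283.8] (array([ 0.4666, -0.3489]), 91.80696105957031, 42.08077621459961, -6.171836853027344)
```

Emit:
carry_out --targets '[{"dx":-0.006,"dy":-0.006,"dz":-0.07,"ax":0,"ay":0,"az":0,"grip":75},{"dx":-0.006,"dy":-0.006,"dz":-0.128,"ax":0,"ay":0,"az":0,"grip":75},{"dx":-0.006,"dy":-0.006,"dz":-0.128,"ax":0,"ay":0,"az":0,"grip":75},{"dx":-0.006,"dy":-0.006,"dz":-0.128,"ax":0,"ay":0,"az":0,"grip":20},{"dx":-0.006,"dy":-0.006,"dz":-0.128,"ax":0,"ay":0,"az":0,"grip":20},{"dx":-0.006,"dy":-0.006,"dz":-0.128,"ax":0,"ay":0,"az":0,"grip":20},{"dx":-0.006,"dy":-0.006,"dz":-0.128,"ax":0,"ay":0,"az":0,"grip":20},{"dx":-0.006,"dy":-0.006,"dz":-0.128,"ax":0,"ay":0,"az":0,"grip":20}]' --force 40

```text
time: 11.4
eef_pos: [0.5992, -0.3626, 0.0096]
eef_rot: [0.043, 0.999, -0.001, 0.002]
force: [-0.3, 0.5, 6.6]
gripper_width: 0.0291
gripper_force: 41.7
```

```bash
python3 - <<'E'
from m import *
st();im,si=look()
E
```

```text
t 11.4 tcp [ 0.5992 -0.3626  0.0096] yaw_y 85.02 z [ 0.003 -0.002 -1.   ] F [-0.3  0.5  6.6] w 0.0291 gf 41.7 q7 [ 0.51  0.96 -0.02  1.5   0.02  0.68  1.97]
wood top 1643 [141.  385.9] (array([ 0.644 , -0.4633]), 183.12950134277344, 168.5171661376953, -10.41473388671875)
wood top 114 [160.8 353.2] (array([ 0.5748, -0.3563]), 38.29757308959961, 34.19432067871094, -1.9809036254882812)
wood top 7825 [236.8 357.6] (array([ 0.3024, -0.3332]), 579.9930419921875, 238.576904296875, -46.83208084106445)
wood top 156 [186.9 349.5] (array([ 0.4753, -0.3435]), 75.37256622314453, 35.23659896850586, -7.542533874511719)
knob 53 [223.8 146.5] [0.3742 0.3126 0.178 ]
wood side 112 [262.2 312.4] (array([ 0.5761, -0.3632]), 49.857635498046875, 43.53935623168945, 2.873013734817505)
wood side 240 [266.7 283.8] (array([ 0.4666, -0.3491]), 91.79566955566406, 42.40321731567383, -5.656425476074219)
```

Emit:
carry_out --targets '[{"dx":0,"dy":0,"dz":0.06,"ax":0,"ay":0,"az":0,"grip":20},{"dx":0,"dy":0,"dz":0.15,"ax":0,"ay":0,"az":0,"grip":20},{"dx":0,"dy":0,"dz":0.24,"ax":0,"ay":0,"az":0,"grip":20},{"dx":0.005,"dy":0.06,"dz":0.32,"ax":0,"ay":0,"az":-0.07,"grip":20},{"dx":0.01,"dy":0.15,"dz":0.34,"ax":0,"ay":0,"az":-0.14,"grip":20},{"dx":0.02,"dy":0.24,"dz":0.34,"ax":0,"ay":0,"az":-0.21,"grip":20},{"dx":0.03,"dy":0.33,"dz":0.34,"ax":0,"ay":0,"az":-0.28,"grip":20},{"dx":0.04,"dy":0.42,"dz":0.34,"ax":0,"ay":0,"az":-0.35,"grip":20}]' --force 60

```text
time: 12.3
eef_pos: [0.6178, -0.1498, 0.1782]
eef_rot: [0.315, 0.949, 0.0, 0.001]
force: [0.3, 0.3, -1.1]
gripper_width: 0.029
gripper_force: 60.0
```

Emit:
carry_out --targets '[{"dx":0.01,"dy":0.09,"dz":0,"ax":0,"ay":0,"az":0,"grip":20},{"dx":0.02,"dy":0.18,"dz":0,"ax":0,"ay":0,"az":0,"grip":20},{"dx":0.03,"dy":0.27,"dz":0,"ax":0,"ay":0,"az":0,"grip":20},{"dx":0.033,"dy":0.36,"dz":0,"ax":0,"ay":0,"az":0,"grip":20},{"dx":0.033,"dy":0.398,"dz":0,"ax":0,"ay":0,"az":0,"grip":20},{"dx":0.033,"dy":0.398,"dz":0,"ax":0,"ay":0,"az":0,"grip":20},{"dx":0.033,"dy":0.398,"dz":0,"ax":0,"ay":0,"az":0,"grip":20}]'

```text
time: 13.0
eef_pos: [0.6341, 0.0468, 0.1776]
eef_rot: [0.313, 0.95, -0.0, 0.0]
force: [0.6, -1.5, -1.0]
gripper_width: 0.0286
gripper_force: 60.0
```

```bash
python3 - <<'E'
from m import *
mv((.6355,.0464,.0647,53.5));im,si=look()
for p in ([.6355,.0464,.165],[.6355-.0362,.0464-.0268*-1,.165]): print(proj("side",p))
a=np.radians(143.5)
p,_=st()
for s in(-1,1): print("expected end",proj("side",[p[0]+s*.045*np.cos(a),p[1]+s*.045*np.sin(a),p[2]+.005]))
save("side","s3",(100,220,230,390),5)
E
```

```text
t 13.0 tcp [0.6341 0.0468 0.1776] yaw_y 53.55 z [ 0.    -0.001 -1.   ] F [ 0.6 -1.5 -1. ] w 0.0286 gf 60.0 q7 [-0.22  0.67  0.17  1.62 -0.13  0.86  0.94]
-> [ 0.0028 -0.0007 -0.2258] az -0.0006 | alt az 1.9994
wood top 2716 [123.8 218.4] (array([0.708 , 0.0978]), 303.41021728515625, 158.9371795654297, -7.67864990234375)
wood top 7374 [243.6 200.1] (array([0.3214, 0.1803]), 448.8789978027344, 284.9355163574219, 5.948819637298584)
wood top 257 [191.5 349.9] (array([ 0.4686, -0.3424]), 85.99723052978516, 34.062679290771484, -1.9544906616210938)
knob 59 [223.9 146.5] [0.3737 0.3126 0.178 ]
wood side 1810 [ 80.  221.7] (array([0.48  , 0.8684]), 507.5473937988281, 351.2730712890625, 8.760872840881348)
wood side 240 [266.8 283.7] (array([ 0.4661, -0.3489]), 92.70008087158203, 42.08077621459961, -6.171836853027344)
[157.353  292.2746]
[154.7905 281.803 ]
t 13.1 tcp [0.6341 0.0448 0.1775] yaw_y 53.37 z [ 0.    -0.002 -1.   ] F [ 0.2 -0.9 -0.1] w 0.0287 gf 60.0 q7 [-0.22  0.67  0.17  1.62 -0.13  0.86  0.94]
expected end [157.2909 302.9813]
expected end [152.1348 281.7812]
```

View pics/s3.png

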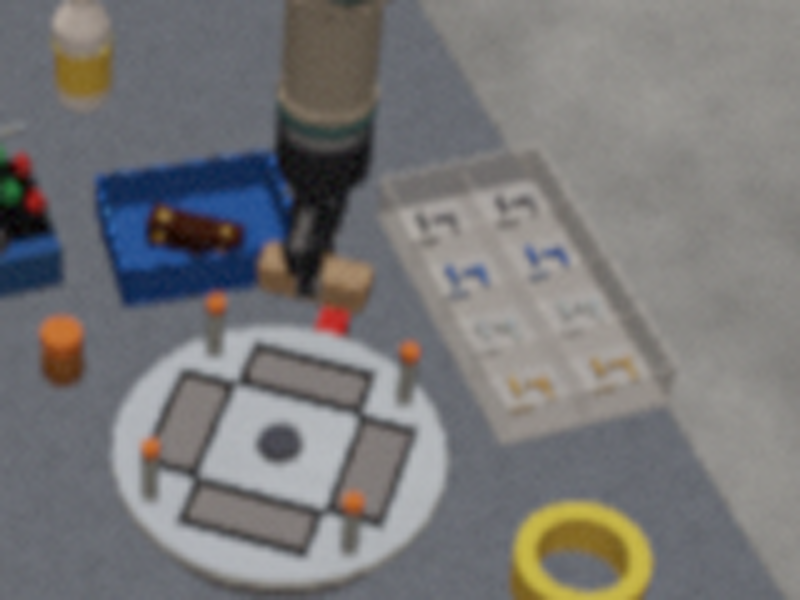

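The blank is held level over nest 0, spanning (258–375, 280) in the crop. The nest centre measures (175.6, 291.8) against the predicted (175.3, 290.9). Lower it.

Emit:
carry_out --targets '[{"dx":0.003,"dy":0,"dz":-0.08,"ax":0,"ay":0,"az":0,"grip":20},{"dx":0.003,"dy":0,"dz":-0.15,"ax":0,"ay":0,"az":0,"grip":20},{"dx":0.003,"dy":0,"dz":-0.19,"ax":0,"ay":0,"az":0,"grip":20},{"dx":0.003,"dy":0,"dz":-0.21,"ax":0,"ay":0,"az":0,"grip":20},{"dx":0.003,"dy":0,"dz":-0.22,"ax":0,"ay":0,"az":0,"grip":20},{"dx":0.003,"dy":0,"dz":-0.224,"ax":0,"ay":0,"az":0,"grip":20},{"dx":0.003,"dy":0,"dz":-0.224,"ax":0,"ay":0,"az":0,"grip":20}]'

```text
time: 13.85
eef_pos: [0.6364, 0.047, 0.0661]
eef_rot: [0.313, 0.95, 0.0, 0.001]
force: [0.2, -0.1, 0.3]
gripper_width: 0.0286
gripper_force: 60.0
```

Emit:
carry_out --targets '[{"dx":0,"dy":0,"dz":-0.002,"ax":0,"ay":0,"az":0,"grip":20},{"dx":0,"dy":0,"dz":-0.002,"ax":0,"ay":0,"az":0,"grip":50},{"dx":0,"dy":0,"dz":-0.002,"ax":0,"ay":0,"az":0,"grip":50},{"dx":0,"dy":0,"dz":-0.002,"ax":0,"ay":0,"az":0,"grip":50},{"dx":0,"dy":0,"dz":0.08,"ax":0,"ay":0,"az":0,"grip":50},{"dx":0,"dy":0,"dz":0.17,"ax":0,"ay":0,"az":0,"grip":50},{"dx":0,"dy":-0.05,"dz":0.26,"ax":0,"ay":0,"az":0.05,"grip":75},{"dx":-0.03,"dy":-0.13,"dz":0.26,"ax":0,"ay":0,"az":0.14,"grip":75}]'

```text
time: 14.65
eef_pos: [0.6266, -0.0145, 0.2017]
eef_rot: [0.202, 0.979, 0.002, 0.007]
force: [1.1, -0.5, -0.8]
gripper_width: 0.0746
gripper_force: 0.0
```

Emit:
carry_out --targets '[{"dx":-0.04,"dy":-0.08,"dz":0,"ax":0,"ay":0,"az":0.09,"grip":75},{"dx":-0.08,"dy":-0.16,"dz":0,"ax":0,"ay":0,"az":0.18,"grip":75},{"dx":-0.12,"dy":-0.24,"dz":0,"ax":0,"ay":0,"az":0.21,"grip":75},{"dx":-0.16,"dy":-0.32,"dz":0,"ax":0,"ay":0,"az":0.21,"grip":75},{"dx":-0.2,"dy":-0.4,"dz":0,"ax":0,"ay":0,"az":0.21,"grip":75},{"dx":-0.25,"dy":-0.48,"dz":0,"ax":0,"ay":0,"az":0.21,"grip":75},{"dx":-0.29,"dy":-0.56,"dz":0,"ax":0,"ay":0,"az":0.21,"grip":75},{"dx":-0.305,"dy":-0.63,"dz":0,"ax":0,"ay":0,"az":0.21,"grip":75}]'

```text
time: 15.45
eef_pos: [0.4652, -0.3353, 0.1955]
eef_rot: [0.045, 0.999, -0.0, -0.001]
force: [1.6, -0.6, -0.3]
gripper_width: 0.0751
gripper_force: 0.0
```

```bash
python3 - <<'E'
from m import *
mv((.468,-.346,.010,84.5));im,si=look()
pics("g4",im,si,(105,201,190,318),(140,215,240,340))
E
```

```text
t 15.45 tcp [ 0.4652 -0.3353  0.1955] yaw_y 84.86 z [-0.002 -0.001 -1.   ] F [ 1.6 -0.6 -0.3] w 0.0751 gf 0.0 q7 [ 0.58  0.56 -0.    1.77  0.    0.81  2.05]
-> [ 0.0056 -0.0214 -0.371 ] az -0.004 | alt az 1.996
wood top 273 [142.  234.5] (array([0.6474, 0.0496]), 96.32797241210938, 34.23514938354492, -36.80204391479492)
wood top 3828 [198.9 401.3] (array([ 0.4448, -0.5007]), 318.9292907714844, 216.3745880126953, -18.089263916015625)
wood top 141 [197.5 349.3] (array([ 0.4496, -0.3384]), 47.87405776977539, 34.0014762878418, -1.9456710815429688)
wood top 2993 [274.5 383.7] (array([ 0.197 , -0.4388]), 238.68113708496094, 183.4111328125, 89.08647155761719)
knob 51 [223.9 146.4] [0.3738 0.3128 0.178 ]
wood side 7725 [ 38.2 201. ] (array([0.4772, 1.2656]), 1042.9122314453125, 691.4999389648438, 78.95149993896484)
wood side 242 [266.7 283.8] (array([ 0.4661, -0.349 ]), 92.72598266601562, 42.40321731567383, -5.656425476074219)
```

View pics/g4.png

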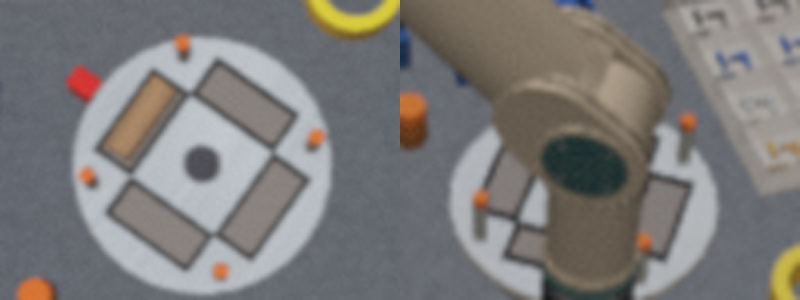

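Blank A lies in nest 0, at ~(140,120) in the left crop. Now blank B.

Emit:
carry_out --targets '[{"dx":0.006,"dy":-0.02,"dz":-0.08,"ax":0,"ay":0,"az":-0.004,"grip":75},{"dx":0.006,"dy":-0.02,"dz":-0.16,"ax":0,"ay":0,"az":-0.004,"grip":75},{"dx":0.006,"dy":-0.02,"dz":-0.24,"ax":0,"ay":0,"az":-0.004,"grip":75},{"dx":0.006,"dy":-0.02,"dz":-0.27,"ax":0,"ay":0,"az":-0.004,"grip":75},{"dx":0.006,"dy":-0.02,"dz":-0.27,"ax":0,"ay":0,"az":-0.004,"grip":75}]'

```text
time: 16.05
eef_pos: [0.4701, -0.3413, 0.0584]
eef_rot: [0.046, 0.999, 0.001, -0.002]
force: [0.5, -0.4, -0.2]
gripper_width: 0.0752
gripper_force: 0.0
```

```bash
python3 - <<'E'
from m import *
mv((.468,-.346,.010,84.5));im,si=look()
print(ray("top",(142,234.5),.083))
E
```

```text
t 16.05 tcp [ 0.4701 -0.3413  0.0584] yaw_y 84.7 z [-0.004  0.003 -1.   ] F [ 0.5 -0.4 -0.2] w 0.0752 gf 0.0 q7 [ 0.58  0.77 -0.01  1.84  0.01  0.53  2.05]
-> [-0.0042 -0.0094 -0.0968] az -0.0023 | alt az 1.9977
wood top 272 [141.9 234.5] (array([0.6475, 0.0495]), 95.91702270507812, 34.23514938354492, -36.80204391479492)
wood top 1558 [186.2 386.7] (array([ 0.492 , -0.4584]), 184.18357849121094, 172.12222290039062, -88.04212248325348)
wood top 118 [198.6 349.4] (array([ 0.4442, -0.3405]), 40.27082443237305, 34.89542770385742, -8.171226501464844)
wood top 6208 [264.8 379.5] (array([ 0.1861, -0.4211]), 437.70538330078125, 269.95013427734375, -42.08617401123047)
knob 53 [223.7 146.5] [0.3742 0.3125 0.178 ]
wood side 127 [173.4 293.9] (array([0.6631, 0.0874]), 96.8971176147461, 47.12531661987305, -54.51513671875)
wood side 184 [267.5 282.1] (array([ 0.4666, -0.3489]), 91.80696105957031, 42.08077621459961, -6.171836853027344)
[0.6373 0.0466 0.083 ]
```

Emit:
carry_out --targets '[{"dx":-0.004,"dy":-0.008,"dz":-0.06,"ax":0,"ay":0,"az":0,"grip":75},{"dx":-0.004,"dy":-0.008,"dz":-0.096,"ax":0,"ay":0,"az":0,"grip":75},{"dx":-0.004,"dy":-0.008,"dz":-0.096,"ax":0,"ay":0,"az":0,"grip":75},{"dx":-0.004,"dy":-0.008,"dz":-0.096,"ax":0,"ay":0,"az":0,"grip":20},{"dx":-0.004,"dy":-0.008,"dz":-0.096,"ax":0,"ay":0,"az":0,"grip":20},{"dx":-0.004,"dy":-0.008,"dz":-0.096,"ax":0,"ay":0,"az":0,"grip":20},{"dx":-0.004,"dy":-0.008,"dz":-0.096,"ax":0,"ay":0,"az":0,"grip":20},{"dx":-0.004,"dy":-0.008,"dz":-0.096,"ax":0,"ay":0,"az":0,"grip":20}]' --force 60

```text
time: 16.95
eef_pos: [0.4702, -0.3473, 0.0139]
eef_rot: [0.047, 0.999, -0.001, 0.001]
force: [-0.3, 0.5, 6.5]
gripper_width: 0.0287
gripper_force: 60.7
```

```bash
python3 - <<'E'
from m import *
mv((.540,-.0822,.17,53.5))
E
```

```text
t 16.95 tcp [ 0.4702 -0.3473  0.0139] yaw_y 84.67 z [ 0.002 -0.002 -1.   ] F [-0.3  0.5  6.5] w 0.0287 gf 60.7 q7 [ 0.59  0.84 -0.01  1.85  0.01  0.45  2.06]
-> [0.1396 0.5303 0.3122] az -0.3463 | alt az 1.6537
```

Emit:
carry_out --targets '[{"dx":0,"dy":0,"dz":0.06,"ax":0,"ay":0,"az":0,"grip":20},{"dx":0,"dy":0,"dz":0.15,"ax":0,"ay":0,"az":0,"grip":20},{"dx":0,"dy":0,"dz":0.24,"ax":0,"ay":0,"az":0,"grip":20},{"dx":0.02,"dy":0.08,"dz":0.31,"ax":0,"ay":0,"az":-0.07,"grip":20},{"dx":0.04,"dy":0.17,"dz":0.31,"ax":0,"ay":0,"az":-0.14,"grip":20},{"dx":0.06,"dy":0.26,"dz":0.31,"ax":0,"ay":0,"az":-0.21,"grip":20},{"dx":0.09,"dy":0.35,"dz":0.31,"ax":0,"ay":0,"az":-0.28,"grip":20},{"dx":0.12,"dy":0.44,"dz":0.31,"ax":0,"ay":0,"az":-0.346,"grip":20}]'

```text
time: 17.75
eef_pos: [0.5295, -0.1249, 0.1681]
eef_rot: [0.315, 0.949, 0.0, 0.001]
force: [1.2, -0.3, -1.3]
gripper_width: 0.0282
gripper_force: 65.3
```

Emit:
carry_out --targets '[{"dx":0.02,"dy":0.08,"dz":0,"ax":0,"ay":0,"az":0,"grip":20},{"dx":0.02,"dy":0.09,"dz":0,"ax":0,"ay":0,"az":0,"grip":20},{"dx":0.02,"dy":0.09,"dz":0,"ax":0,"ay":0,"az":0,"grip":20},{"dx":0.02,"dy":0.09,"dz":0,"ax":0,"ay":0,"az":0,"grip":20}]'

```text
time: 18.15
eef_pos: [0.5388, -0.0832, 0.1675]
eef_rot: [0.314, 0.95, -0.0, 0.0]
force: [-0.6, -0.6, -1.4]
gripper_width: 0.0285
gripper_force: 65.3
```

```bash
python3 - <<'E'
from m import *
mv((.540,-.0822,.067,53.5));im,si=look()
mv((.540,-.0822,.067,53.5))
pics("g5",im,si,(105,201,190,318),(140,215,240,340))
E
```

```text
t 18.15 tcp [ 0.5388 -0.0832  0.1675] yaw_y 53.44 z [ 0.    -0.001 -1.   ] F [-0.6 -0.6 -1.4] w 0.0285 gf 65.3 q7 [-0.02  0.57  0.18  1.88 -0.15  0.7   1.18]
-> [ 0.0025  0.0021 -0.2011] az 0.0006 | alt az -1.9994
wood top 2444 [165.  279.1] (array([ 0.5619, -0.1016]), 252.9806365966797, 143.85977172851562, -12.004936218261719)
wood top 276 [142.  234.5] (array([0.6472, 0.0493]), 96.29689025878906, 34.73574447631836, -36.24936294555664)
wood top 5680 [257.9 250.2] (array([0.2649, 0.0104]), 358.9384460449219, 247.92324829101562, -12.709526062011719)
knob 51 [223.7 146.2] [0.3743 0.3134 0.178 ]
wood side 1005 [ 85.2 206.9] (array([0.4093, 0.8296]), 322.9950866699219, 301.37939453125, -67.00354194641113)
wood side 148 [174.4 293.6] (array([0.6608, 0.0774]), 74.74232482910156, 54.04539489746094, -38.63954162597656)
t 18.25 tcp [ 0.5387 -0.084   0.1674] yaw_y 53.34 z [ 0.    -0.001 -1.   ] F [-1.4 -0.5 -0.6] w 0.0283 gf 65.3 q7 [-0.02  0.57  0.18  1.88 -0.15  0.7   1.18]
-> [ 0.0026  0.0035 -0.2009] az 0.0018 | alt az -1.9982
```

View pics/g5.png

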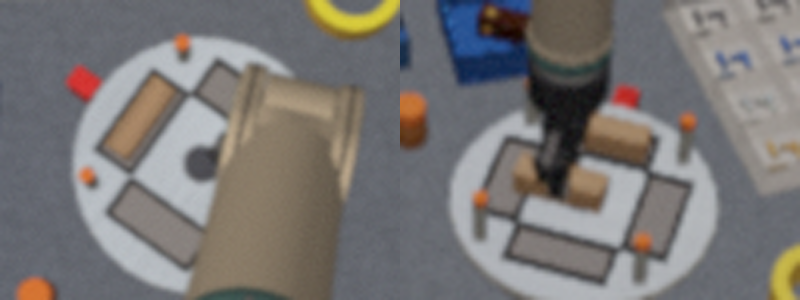

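Blank B is held centred in the fingers over nest 2 (side crop ~(560,180)). Lower it.

Emit:
carry_out --targets '[{"dx":0.003,"dy":0.003,"dz":-0.07,"ax":0,"ay":0,"az":0,"grip":20},{"dx":0.003,"dy":0.003,"dz":-0.14,"ax":0,"ay":0,"az":0,"grip":20},{"dx":0.003,"dy":0.003,"dz":-0.18,"ax":0,"ay":0,"az":0,"grip":20},{"dx":0.003,"dy":0.003,"dz":-0.193,"ax":0,"ay":0,"az":0,"grip":20},{"dx":0.003,"dy":0.003,"dz":-0.2,"ax":0,"ay":0,"az":0,"grip":20},{"dx":0.003,"dy":0.003,"dz":-0.202,"ax":0,"ay":0,"az":0,"grip":20},{"dx":0.003,"dy":0.003,"dz":-0.202,"ax":0,"ay":0,"az":0,"grip":20}]'

```text
time: 18.95
eef_pos: [0.5412, -0.0829, 0.0689]
eef_rot: [0.314, 0.949, -0.0, 0.001]
force: [-3.6, -0.9, 13.2]
gripper_width: 0.0282
gripper_force: 67.1
```

Emit:
carry_out --targets '[{"dx":0,"dy":0,"dz":0.003,"ax":0,"ay":0,"az":0,"grip":20},{"dx":0,"dy":0,"dz":0.003,"ax":0,"ay":0,"az":0,"grip":50},{"dx":0,"dy":0,"dz":0.003,"ax":0,"ay":0,"az":0,"grip":50},{"dx":0,"dy":0,"dz":0.003,"ax":0,"ay":0,"az":0,"grip":50},{"dx":0,"dy":0,"dz":0.08,"ax":0,"ay":0,"az":0,"grip":50},{"dx":0,"dy":0,"dz":0.17,"ax":0,"ay":0,"az":0,"grip":50},{"dx":-0.02,"dy":-0.08,"dz":0.26,"ax":0,"ay":0,"az":0,"grip":50},{"dx":-0.04,"dy":-0.16,"dz":0.26,"ax":0,"ay":0,"az":0,"grip":50}]'

```text
time: 19.75
eef_pos: [0.5242, -0.1585, 0.2001]
eef_rot: [0.31, 0.951, 0.001, 0.004]
force: [1.2, -0.1, -0.2]
gripper_width: 0.05
gripper_force: 0.0
```

Emit:
carry_out --targets '[{"dx":-0.02,"dy":-0.09,"dz":0,"ax":0,"ay":0,"az":0,"grip":50},{"dx":-0.04,"dy":-0.18,"dz":0,"ax":0,"ay":0,"az":0,"grip":50},{"dx":-0.06,"dy":-0.27,"dz":0,"ax":0,"ay":0,"az":0,"grip":50},{"dx":-0.06,"dy":-0.27,"dz":0,"ax":0,"ay":0,"az":0,"grip":50}]'

```text
time: 20.15
eef_pos: [0.487, -0.304, 0.1964]
eef_rot: [0.318, 0.948, -0.003, 0.0]
force: [0.7, -0.3, -0.8]
gripper_width: 0.0498
gripper_force: 0.0
```

```bash
python3 - <<'E'
from m import *
st();im,si=look()
for c,i in(("t",im),("s",si)):
  for a,cc,p in blobs(i[:300],(8,60,60),(22,170,255),100)[0]:
    if 200<cc[0]<450: 
        cam="top" if c=="t" else "side"; R=rect(p,.085,cam) if c=="t" else None
        print(c,cc[::-1].round(1),ray(cam,cc[::-1],.083 if c=="t" else .075),R)
pics("g6",im,si,(105,201,190,318),(140,215,240,340))
E
```

```text
t 20.15 tcp [ 0.487  -0.304   0.1964] yaw_y 52.87 z [-0.001 -0.006 -1.   ] F [ 0.7 -0.3 -0.8] w 0.0498 gf 0.0 q7 [ 0.38  0.57  0.19  1.78 -0.13  0.81  1.56]
wood top 273 [142.4 234.2] (array([0.6458, 0.0507]), 96.11393737792969, 34.74555206298828, -35.46873092651367)
wood top 3487 [186.3 383.3] (array([ 0.4855, -0.4439]), 297.94598388671875, 192.8529815673828, -25.41503143310547)
wood top 261 [169.1 275.4] (array([ 0.5502, -0.0895]), 93.97858428955078, 32.94142150878906, -33.568153381347656)
wood top 4513 [267.5 344.5] (array([ 0.2296, -0.2989]), 322.387939453125, 244.29339599609375, 89.08647155761719)
knob 53 [223.7 146.4] [0.3744 0.3129 0.178 ]
t [142.4 234.2] [0.636  0.0475 0.083 ] (array([0.6356, 0.0476]), 92.14662170410156, 33.31135559082031, -35.46875)
t [186.3 383.3] [ 0.4806 -0.4393  0.083 ] (array([ 0.4819, -0.4266]), 285.6477355957031, 184.8926239013672, -25.415023803710938)
t [169.1 275.4] [ 0.5442 -0.087   0.083 ] (array([ 0.5439, -0.0869]), 90.09951782226562, 31.581722259521484, -33.56816482543945)
t [267.5 344.5] [ 0.2194 -0.3039  0.083 ] (array([ 0.2365, -0.2876]), 309.08074951171875, 234.20977783203125, 89.08647155761719)
```

View pics/g6.png

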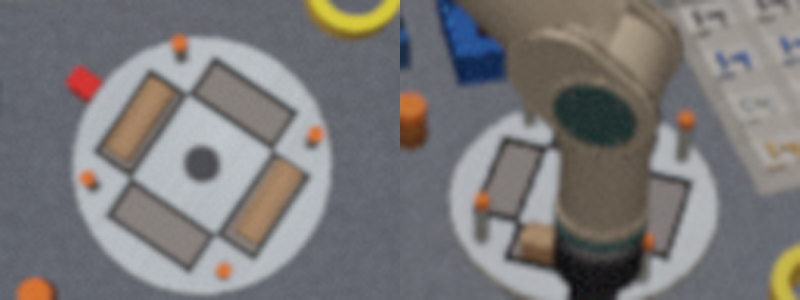

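Both blanks are in their nests, A at ~(140,120) and B at ~(265,208) in the top crop. Next I'll measure the posts and turn the table with the post near 280°.

```bash
cat >> m.py <<'E'
def posts(im):
    P=[ray("top",c[::-1],.119)[:2] for a,c,p in blobs(im,(5,150,110),(17,255,255),3)[0] if a<25 and 200<c[0]<320 and 90<c[1]<220]
    P=np.array(P);print(P.round(4),"mean",P.mean(0).round(4))
    d=P-np.array([.588,-.018]);print("ang",np.degrees(np.arctan2(d[:,1],d[:,0])).round(1),np.hypot(*d.T).round(4))
E
python3 - <<'E'
from m import *
im=r.grab_frame("top");posts(im)
print(ray("top",(154.7,292.0),.119))
a=np.radians(8.5+270)
print(np.array([.588,-.018])+.12*np.array([np.cos(a),np.sin(a)]))
mv((.588+.12*np.cos(a),-.018+.12*np.sin(a),.2,8.5))
E
```

```text
[[ 0.7068  0.0026]
 [ 0.6074 -0.1352]
 [ 0.5667  0.0986]
 [ 0.4698 -0.0377]] mean [ 0.5877 -0.0179]
ang [   9.8  -80.6  100.3 -170.5] [0.1206 0.1188 0.1185 0.1198]
[ 0.5856 -0.1395  0.119 ]
[ 0.6057 -0.1367]
t 20.3 tcp [ 0.4906 -0.2945  0.1958] yaw_y 53.51 z [-0.     0.001 -1.   ] F [ 0.4  0.6 -0.4] w 0.0502 gf 0.0 q7 [ 0.37  0.57  0.18  1.78 -0.14  0.81  1.56]
-> [0.2304 0.3156 0.0085] az -0.5001 | alt az 1.4999
```

Emit:
carry_out --targets '[{"dx":0.06,"dy":0.08,"dz":0,"ax":0,"ay":0,"az":-0.09,"grip":45},{"dx":0.12,"dy":0.16,"dz":0,"ax":0,"ay":0,"az":-0.18,"grip":45},{"dx":0.18,"dy":0.24,"dz":0,"ax":0,"ay":0,"az":-0.27,"grip":45},{"dx":0.234,"dy":0.316,"dz":0,"ax":0,"ay":0,"az":-0.36,"grip":45},{"dx":0.234,"dy":0.316,"dz":-0.04,"ax":0,"ay":0,"az":-0.45,"grip":45},{"dx":0.234,"dy":0.316,"dz":-0.08,"ax":0,"ay":0,"az":-0.489,"grip":45},{"dx":0.234,"dy":0.316,"dz":-0.08,"ax":0,"ay":0,"az":-0.489,"grip":45},{"dx":0.234,"dy":0.316,"dz":-0.08,"ax":0,"ay":0,"az":-0.489,"grip":45}]'

```text
time: 21.1
eef_pos: [0.6076, -0.1355, 0.1561]
eef_rot: [0.645, 0.764, -0.0, -0.001]
force: [0.6, 0.1, 1.0]
gripper_width: 0.0451
gripper_force: 0.0
```

```bash
python3 - <<'E'
from m import *
mv((.6078,-.1364,.093,9.5))
save("side","s7",(120,230,230,377),5)
E
```

```text
t 21.1 tcp [ 0.6076 -0.1355  0.1561] yaw_y 9.72 z [-0.001  0.001 -1.   ] F [0.6 0.1 1. ] w 0.0451 gf 0.0 q7 [-0.06  0.71  0.39  1.68 -0.34  0.83  0.65]
-> [ 0.0005 -0.0017 -0.1262] az -0.0025 | alt az 1.9975
```

View pics/s7.png

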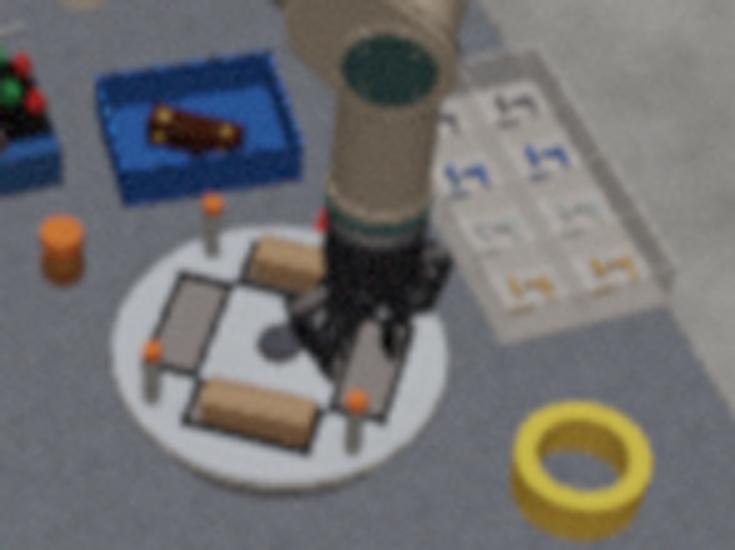

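Both blanks sit well inside their nests, at (290,265) and (255,410). The fingers bracket the post with its cap at (357,400).

Emit:
carry_out --targets '[{"dx":0,"dy":-0.001,"dz":-0.06,"ax":0,"ay":0,"az":0,"grip":45},{"dx":0,"dy":-0.001,"dz":-0.126,"ax":0,"ay":0,"az":0,"grip":45},{"dx":0,"dy":-0.001,"dz":-0.126,"ax":0,"ay":0,"az":0,"grip":45},{"dx":0,"dy":-0.001,"dz":-0.126,"ax":0,"ay":0,"az":0,"grip":8},{"dx":0,"dy":-0.001,"dz":-0.126,"ax":0,"ay":0,"az":0,"grip":8},{"dx":0,"dy":-0.001,"dz":-0.126,"ax":0,"ay":0,"az":0,"grip":8},{"dx":0,"dy":-0.001,"dz":-0.126,"ax":0,"ay":0,"az":0,"grip":8}]' --force 30

```text
time: 21.85
eef_pos: [0.609, -0.1384, 0.0954]
eef_rot: [0.646, 0.763, 0.001, 0.002]
force: [-0.8, -0.3, 6.5]
gripper_width: 0.0144
gripper_force: 29.7
```

```bash
python3 - <<'E'
from m import *
p,yaw=st()
c=np.array([.588,-.018]);d=p[:2]-c;print(np.hypot(*d),np.degrees(np.arctan2(d[1],d[0])))
a0=np.radians(279.5);g=lambda a:.12*np.array([np.cos(a),np.sin(a)])
for k in range(1,13):
    a=a0+np.radians(7.5*k); print(7.5*k,((g(a)-g(a0))/.5).round(4),"az",round(7.5*k/90,4))
E
```

```text
t 21.85 tcp [ 0.609  -0.1384  0.0954] yaw_y 9.52 z [ 0.004 -0.001 -1.   ] F [-0.8 -0.3  6.5] w 0.0144 gf 29.7 q7 [-0.03  0.78  0.35  1.72 -0.38  0.7   0.68]
0.12219730101420338 -80.09034946922786
7.5 [0.0306 0.0072] az 0.0833
15.0 [0.0599 0.0183] az 0.1667
22.5 [0.0876 0.0332] az 0.25
30.0 [0.113  0.0515] az 0.3333
37.5 [0.1359 0.073 ] az 0.4167
45.0 [0.1558 0.0973] az 0.5
52.5 [0.1723 0.124 ] az 0.5833
60.0 [0.1852 0.1527] az 0.6667
67.5 [0.1942 0.1827] az 0.75
75.0 [0.1993 0.2137] az 0.8333
82.5 [0.2002 0.2451] az 0.9167
90.0 [0.1971 0.2763] az 1.0
```

Emit:
carry_out --targets '[{"dx":0.023,"dy":0.005,"dz":0,"ax":0,"ay":0,"az":0.0625,"grip":8},{"dx":0.0454,"dy":0.0123,"dz":0,"ax":0,"ay":0,"az":0.125,"grip":8},{"dx":0.067,"dy":0.0217,"dz":0,"ax":0,"ay":0,"az":0.1875,"grip":8},{"dx":0.0876,"dy":0.0332,"dz":0,"ax":0,"ay":0,"az":0.25,"grip":8},{"dx":0.107,"dy":0.0467,"dz":0,"ax":0,"ay":0,"az":0.3125,"grip":8},{"dx":0.125,"dy":0.062,"dz":0,"ax":0,"ay":0,"az":0.375,"grip":8},{"dx":0.141,"dy":0.079,"dz":0,"ax":0,"ay":0,"az":0.4375,"grip":8},{"dx":0.1558,"dy":0.0973,"dz":0,"ax":0,"ay":0,"az":0.5,"grip":8}]'

```text
time: 22.65
eef_pos: [0.6872, -0.0895, 0.0955]
eef_rot: [0.303, 0.953, 0.0, 0.002]
force: [-0.2, 0.5, 6.1]
gripper_width: 0.0149
gripper_force: 29.7
```

```bash
python3 - <<'E'
from m import *
p,yaw=st()
c=np.array([.588,-.018]);d=p[:2]-c;print(np.hypot(*d),np.degrees(np.arctan2(d[1],d[0])))
a0=np.radians(324.5);g=lambda a:.12*np.array([np.cos(a),np.sin(a)])
for k in range(1,9):
    a=a0+np.radians(5.5*k); print(5.5*k,((g(a)-g(a0))/.5).round(4),"az",round(5.5*k/90,4))
E
```

```text
t 22.65 tcp [ 0.6872 -0.0895  0.0955] yaw_y 54.69 z [ 0.004 -0.001 -1.   ] F [-0.2  0.5  6.1] w 0.0149 gf 29.7 q7 [ 0.01  0.84  0.15  1.5  -0.16  0.8   1.17]
0.12224972709363348 -35.782094623826424
5.5 [0.0125 0.0194] az 0.0611
11.0 [0.023  0.0398] az 0.1222
16.5 [0.0315 0.0612] az 0.1833
22.0 [0.038  0.0833] az 0.2444
27.5 [0.0423 0.106 ] az 0.3056
33.0 [0.0444 0.1289] az 0.3667
38.5 [0.0443 0.1519] az 0.4278
44.0 [0.042  0.1748] az 0.4889
```

Emit:
carry_out --targets '[{"dx":0.0125,"dy":0.0194,"dz":0,"ax":0,"ay":0,"az":0.061,"grip":8},{"dx":0.023,"dy":0.0398,"dz":0,"ax":0,"ay":0,"az":0.122,"grip":8},{"dx":0.0315,"dy":0.0612,"dz":0,"ax":0,"ay":0,"az":0.183,"grip":8},{"dx":0.038,"dy":0.0833,"dz":0,"ax":0,"ay":0,"az":0.244,"grip":8},{"dx":0.0423,"dy":0.106,"dz":0,"ax":0,"ay":0,"az":0.306,"grip":8},{"dx":0.0444,"dy":0.1289,"dz":0,"ax":0,"ay":0,"az":0.367,"grip":8},{"dx":0.0443,"dy":0.1519,"dz":0,"ax":0,"ay":0,"az":0.428,"grip":8},{"dx":0.042,"dy":0.1748,"dz":0,"ax":0,"ay":0,"az":0.489,"grip":8}]'

```text
time: 23.45
eef_pos: [0.7092, -0.0003, 0.0955]
eef_rot: [-0.076, 0.997, 0.0, 0.003]
force: [2.5, 0.3, 2.2]
gripper_width: 0.0146
gripper_force: 29.5
```

Emit:
carry_out --targets '[{"dx":0,"dy":0,"dz":0,"ax":0,"ay":0,"az":0,"grip":8},{"dx":0,"dy":0,"dz":0,"ax":0,"ay":0,"az":0,"grip":8}]'

```text
time: 23.65
eef_pos: [0.7093, -0.0011, 0.0955]
eef_rot: [-0.073, 0.997, 0.0, 0.003]
force: [3.5, 1.0, 5.9]
gripper_width: 0.0151
gripper_force: 29.8
```

```bash
python3 - <<'E'
from m import *
p,yaw=st()
c=np.array([.588,-.018]);d=p[:2]-c;print(np.hypot(*d),np.degrees(np.arctan2(d[1],d[0])))
im,si=look();posts(im)
E
```

```text
t 23.65 tcp [ 0.7093 -0.0011  0.0955] yaw_y 98.4 z [ 0.006  0.001 -1.   ] F [3.5 1.  5.9] w 0.0151 gf 29.8 q7 [-0.01  0.86 -0.04  1.45  0.04  0.83  1.65]
0.12244053937817367 7.915100643668147
wood top 2028 [ 97.5 245.8] (array([0.8061, 0.007 ]), 247.36175537109375, 124.19873809814453, 3.498277187347412)
wood top 7898 [217.9 247.4] (array([0.395 , 0.0156]), 565.5794677734375, 202.11221313476562, -0.7214889526367188)
knob 54 [223.8 146.3] [0.3741 0.3131 0.178 ]
wood side 163 [182.4 266.6] (array([0.532 , 0.0696]), 115.78290557861328, 41.93367004394531, 51.161014556884766)
wood side 176 [192.  304.4] (array([ 0.6681, -0.0337]), 124.63471221923828, 38.2882194519043, 54.56499099731445)
[[ 0.6041 -0.1358]
 [ 0.5719  0.1008]] mean [ 0.588  -0.0175]
ang [-82.2  97.7] [0.1189 0.1199]
```

Emit:
carry_out --targets '[{"dx":0,"dy":0,"dz":0,"ax":0,"ay":0,"az":0,"grip":50},{"dx":0,"dy":0,"dz":0,"ax":0,"ay":0,"az":0,"grip":50},{"dx":0,"dy":0,"dz":0,"ax":0,"ay":0,"az":0,"grip":50},{"dx":0,"dy":0,"dz":0.08,"ax":0,"ay":0,"az":0,"grip":50},{"dx":0,"dy":0,"dz":0.17,"ax":0,"ay":0,"az":0,"grip":50},{"dx":0,"dy":0,"dz":0.26,"ax":0,"ay":0,"az":0,"grip":85},{"dx":-0.06,"dy":0.06,"dz":0.29,"ax":0,"ay":0,"az":-0.05,"grip":85},{"dx":-0.12,"dy":0.12,"dz":0.29,"ax":0,"ay":0,"az":-0.093,"grip":85}]'

```text
time: 24.55
eef_pos: [0.6479, 0.0574, 0.2412]
eef_rot: [0.002, 1.0, 0.0, 0.003]
force: [-0.3, 1.7, -0.3]
gripper_width: 0.085
gripper_force: 0.0
```

Emit:
carry_out --targets '[{"dx":-0.07,"dy":0.065,"dz":0,"ax":0,"ay":0,"az":0,"grip":85},{"dx":-0.14,"dy":0.13,"dz":0,"ax":0,"ay":0,"az":0,"grip":85},{"dx":-0.21,"dy":0.19,"dz":0,"ax":0,"ay":0,"az":0,"grip":85},{"dx":-0.28,"dy":0.26,"dz":0,"ax":0,"ay":0,"az":0,"grip":85},{"dx":-0.35,"dy":0.33,"dz":0,"ax":0,"ay":0,"az":0,"grip":85},{"dx":-0.42,"dy":0.4,"dz":0,"ax":0,"ay":0,"az":0,"grip":85},{"dx":-0.49,"dy":0.46,"dz":0,"ax":0,"ay":0,"az":0,"grip":85},{"dx":-0.54,"dy":0.5,"dz":0,"ax":0,"ay":0,"az":0,"grip":85}]'

```text
time: 25.35
eef_pos: [0.3735, 0.3101, 0.238]
eef_rot: [-0.003, 1.0, -0.0, -0.001]
force: [0.2, 0.4, 1.2]
gripper_width: 0.0846
gripper_force: 0.0
```

```bash
python3 - <<'E'
from m import *
mv((.373,.312,.24,90));im,si=look();posts(im)
pics("g8",im,si,(105,201,190,318),(140,215,240,340))
E
```

```text
t 25.35 tcp [0.3735 0.3101 0.238 ] yaw_y 90.29 z [-0.002 -0.    -1.   ] F [0.2 0.4 1.2] w 0.0846 gf 0.0 q7 [-0.72  0.39 -0.04  1.95  0.02  0.8   0.8 ]
-> [-0.0009  0.0039  0.004 ] az -0.0033 | alt az 1.9967
wood top 271 [136.  267.6] (array([ 0.6656, -0.065 ]), 93.7838134765625, 34.924583435058594, 53.279075622558594)
wood top 269 [175.6 239.1] (array([0.5303, 0.0355]), 95.95375061035156, 33.38103103637695, 52.85393524169922)
wood side 4380 [ 39.2 224.9] (array([0.5435, 1.24  ]), 1037.582275390625, 552.8091430664062, 79.04135131835938)
wood side 163 [182.6 266.6] (array([0.532 , 0.0696]), 115.78290557861328, 41.93367004394531, 51.161014556884766)
wood side 177 [192.  304.3] (array([ 0.6677, -0.0335]), 124.79120635986328, 38.51789855957031, 52.92329406738281)
[[ 0.7063 -0.0019]
 [ 0.6033 -0.1355]
 [ 0.5724  0.1005]
 [ 0.4692 -0.0329]] mean [ 0.5878 -0.0175]
ang [   7.7  -82.6   97.5 -172.8] [0.1194 0.1185 0.1195 0.1197]
```

View pics/g8.png

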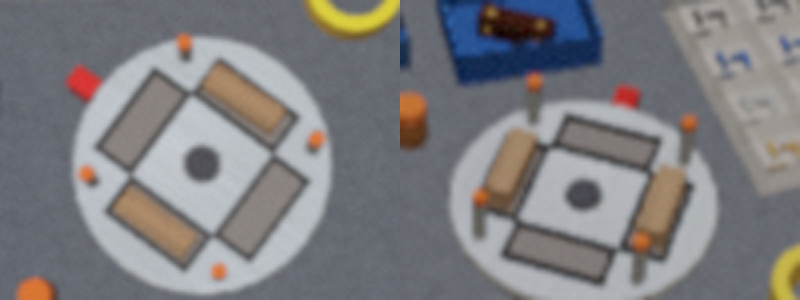

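The table has clicked one station round, with the posts at about 7.5° + 90k. Both blanks are still in their nests, at (245,97) and (155,225). Now the lever.

Emit:
carry_out --targets '[{"dx":0,"dy":0.003,"dz":-0.08,"ax":0,"ay":0,"az":0,"grip":85},{"dx":0,"dy":0.003,"dz":-0.166,"ax":0,"ay":0,"az":0,"grip":85},{"dx":0,"dy":0.003,"dz":-0.166,"ax":0,"ay":0,"az":0,"grip":85},{"dx":0,"dy":0.003,"dz":-0.166,"ax":0,"ay":0,"az":0,"grip":20},{"dx":0,"dy":0.003,"dz":-0.166,"ax":0,"ay":0,"az":0,"grip":20},{"dx":0,"dy":0.003,"dz":-0.166,"ax":0,"ay":0,"az":0,"grip":20},{"dx":0,"dy":0.003,"dz":-0.166,"ax":0,"ay":0,"az":0,"grip":20},{"dx":0,"dy":0.003,"dz":-0.166,"ax":0,"ay":0,"az":0,"grip":20}]' --force 25

```text
time: 26.25
eef_pos: [0.3774, 0.3117, 0.157]
eef_rot: [-0.002, 1.0, 0.002, 0.001]
force: [-1.3, 1.0, 5.7]
gripper_width: 0.0303
gripper_force: 24.3
```

```bash
python3 - <<'E'
from m import *
mv((.464,.3116,.1545,90))
E
```

```text
t 26.25 tcp [0.3774 0.3117 0.157 ] yaw_y 90.17 z [ 0.003  0.004 -1.   ] F [-1.3  1.   5.7] w 0.0303 gf 24.3 q7 [-0.72  0.51 -0.04  2.04  0.03  0.59  0.79]
-> [ 0.1732 -0.0003 -0.005 ] az -0.0019 | alt az 1.9981
```

Emit:
carry_out --targets '[{"dx":0.03,"dy":0,"dz":0.009,"ax":0,"ay":0,"az":0,"grip":20},{"dx":0.06,"dy":0,"dz":0.015,"ax":0,"ay":0,"az":0,"grip":20},{"dx":0.09,"dy":0,"dz":0.017,"ax":0,"ay":0,"az":0,"grip":20},{"dx":0.12,"dy":0,"dz":0.014,"ax":0,"ay":0,"az":0,"grip":20},{"dx":0.15,"dy":0,"dz":0.008,"ax":0,"ay":0,"az":0,"grip":20},{"dx":0.178,"dy":0,"dz":0,"ax":0,"ay":0,"az":0,"grip":20},{"dx":0.178,"dy":0,"dz":0,"ax":0,"ay":0,"az":0,"grip":20},{"dx":0.178,"dy":0,"dz":0,"ax":0,"ay":0,"az":0,"grip":20}]'

```text
time: 27.05
eef_pos: [0.4672, 0.3114, 0.1561]
eef_rot: [-0.001, 1.0, 0.002, 0.002]
force: [2.1, 4.6, 4.1]
gripper_width: 0.0302
gripper_force: 25.2
```

Emit:
carry_out --targets '[{"dx":0,"dy":0,"dz":0,"ax":0,"ay":0,"az":0,"grip":85},{"dx":0,"dy":0,"dz":0,"ax":0,"ay":0,"az":0,"grip":85},{"dx":0,"dy":0,"dz":0,"ax":0,"ay":0,"az":0,"grip":85},{"dx":0,"dy":0,"dz":0.08,"ax":0,"ay":0,"az":0,"grip":85},{"dx":0,"dy":0,"dz":0.17,"ax":0,"ay":0,"az":0,"grip":85},{"dx":-0.06,"dy":0.06,"dz":0.22,"ax":0,"ay":0,"az":0,"grip":85},{"dx":-0.14,"dy":0.14,"dz":0.22,"ax":0,"ay":0,"az":0,"grip":85},{"dx":-0.22,"dy":0.22,"dz":0.22,"ax":0,"ay":0,"az":0,"grip":85}]'

```text
time: 27.85
eef_pos: [0.364, 0.4108, 0.2661]
eef_rot: [-0.0, 1.0, 0.0, 0.001]
force: [-0.3, 1.3, 0.1]
gripper_width: 0.0848
gripper_force: 0.0
```

Emit:
carry_out --targets '[{"dx":-0.08,"dy":0.08,"dz":0,"ax":0,"ay":0,"az":0,"grip":85},{"dx":-0.16,"dy":0.16,"dz":0,"ax":0,"ay":0,"az":0,"grip":85},{"dx":-0.16,"dy":0.24,"dz":0,"ax":0,"ay":0,"az":0,"grip":85},{"dx":-0.16,"dy":0.24,"dz":0,"ax":0,"ay":0,"az":0,"grip":85}]'

```text
time: 28.25
eef_pos: [0.2794, 0.5368, 0.2645]
eef_rot: [-0.006, 1.0, 0.002, -0.001]
force: [-1.5, -0.0, 0.2]
gripper_width: 0.0846
gripper_force: 0.0
```

```bash
python3 - <<'E'
from m import *
st();im,si=look();posts(im)
for a,c,p in blobs(im,(0,150,90),(4,255,255),4)[0]:
    if 135<c[0]<170 and 180<c[1]<240: print("red",a,c[::-1].round(1),ray("top",c[::-1],.176))
f=lambda i,a,b,c,d:cv2.resize(i[a:b,c:d],(400,300),interpolation=cv2.INTER_CUBIC)
cv2.imwrite("pics/f.png",np.vstack([np.hstack([f(im,180,240,130,210),f(si,110,170,195,275)]),np.hstack([f(im,90,282,130,386),f(si,120,240,210,370)])])[...,::-1])
E
```

```text
t 28.25 tcp [0.2794 0.5368 0.2645] yaw_y 90.7 z [-0.003  0.004 -1.   ] F [-1.5 -0.   0.2] w 0.0846 gf 0.0 q7 [-1.08  0.53 -0.08  1.61  0.04  1.    0.41]
wood top 273 [136.1 267.6] (array([ 0.6656, -0.0651]), 93.73285675048828, 35.18460464477539, 53.02408981323242)
wood top 266 [175.6 239.1] (array([0.5304, 0.0354]), 95.8255615234375, 33.01885986328125, 52.013099670410156)
knob 45 [196.8 145.9] [0.4561 0.3143 0.178 ]
wood side 8754 [ 49.5 203.1] (array([0.4624, 1.2265]), 1073.0714111328125, 705.5529174804688, 78.95150756835938)
wood side 162 [182.5 266.6] (array([0.532 , 0.0696]), 115.78290557861328, 41.93367004394531, 51.161014556884766)
wood side 176 [192.  304.3] (array([ 0.668 , -0.0338]), 124.79120635986328, 37.806365966796875, 52.92329406738281)
[[ 0.7063 -0.0019]
 [ 0.6033 -0.1355]
 [ 0.5719  0.1008]
 [ 0.4692 -0.0329]] mean [ 0.5877 -0.0174]
ang [   7.7  -82.6   97.7 -172.8] [0.1194 0.1185 0.1199 0.1197]
red 45 [196.8 145.9] [0.4562 0.3148 0.176 ]
```

View pics/f.png

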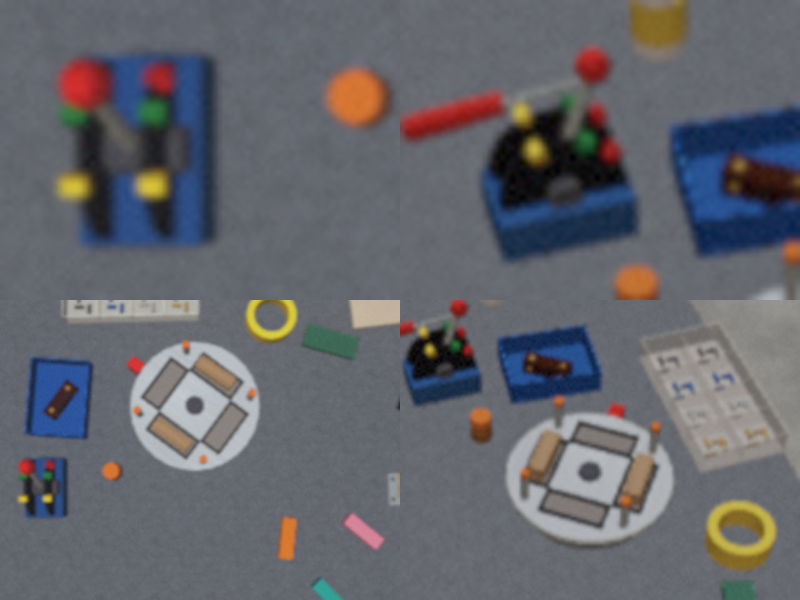

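```bash
python3 - <<'E'
from m import *
im=r.grab_frame("top");si=r.grab_frame("side")
for cam,i,box in(("top",im,(185,210,135,156)),("side",si,(112,132,222,246))):
    sub=i[box[0]:box[1],box[2]:box[3]].astype(float)
    h=cv2.cvtColor(i,cv2.COLOR_RGB2HSV)[box[0]:box[1],box[2]:box[3]]
    m=((h[...,0]<5)|(h[...,0]>175))&(h[...,1]>130)&(h[...,2]>80)
    p=np.argwhere(m)+[box[0],box[2]];(c,rad)=cv2.minEnclosingCircle(p.astype(np.float32))
    print(cam,len(p),p.mean(0).round(2),np.round(c,1),round(rad,1))
    print("  ",{a:proj(cam,[.418+.125*np.sin(a-.875),.3115,.06+.125*np.cos(a-.875)]).round(1).tolist() for a in(.5,1.08,1.15,1.2,1.25,1.3)})
print(tri((196.6,147),(123,233.6)))
E
```

```text
top 68 [196.26 146.22] [196.6 146.1] 4.8
   {0.5: [224.4, 147.0], 1.08: [200.9, 146.4], 1.15: [198.1, 146.6], 1.2: [196.2, 146.8], 1.25: [194.3, 147.0], 1.3: [192.5, 147.2]}
side 34 [123.   233.03] [125.5 232.5] 5.7
   {0.5: [126.7, 214.4], 1.08: [122.4, 230.2], 1.15: [122.3, 232.1], 1.2: [122.4, 233.4], 1.25: [122.5, 234.8], 1.3: [122.6, 236.1]}
[0.4577 0.3117 0.1748]
```

The lever reads about 1.19–1.20, which is inside the band but near its lower edge. I'll nudge it a few mm further.

Emit:
carry_out --targets '[{"dx":0.07,"dy":-0.08,"dz":0,"ax":0,"ay":0,"az":0,"grip":85},{"dx":0.14,"dy":-0.16,"dz":0,"ax":0,"ay":0,"az":0,"grip":85},{"dx":0.21,"dy":-0.24,"dz":0,"ax":0,"ay":0,"az":0,"grip":85},{"dx":0.28,"dy":-0.32,"dz":0,"ax":0,"ay":0,"az":0,"grip":85},{"dx":0.34,"dy":-0.4,"dz":-0.01,"ax":0,"ay":0,"az":0,"grip":85},{"dx":0.357,"dy":-0.45,"dz":-0.02,"ax":0,"ay":0,"az":0,"grip":85},{"dx":0.357,"dy":-0.45,"dz":-0.04,"ax":0,"ay":0,"az":0,"grip":85},{"dx":0.357,"dy":-0.45,"dz":-0.04,"ax":0,"ay":0,"az":0,"grip":85}]'

```text
time: 29.25
eef_pos: [0.4633, 0.3024, 0.2442]
eef_rot: [0.001, 1.0, -0.001, -0.001]
force: [-0.2, 0.1, -0.0]
gripper_width: 0.0848
gripper_force: 0.0
```

```bash
python3 - <<'E'
from m import *
mv((.458,.3117,.1555,90));
E
```

```text
t 29.25 tcp [0.4633 0.3024 0.2442] yaw_y 89.86 z [-0.002 -0.002 -1.   ] F [-0.2  0.1 -0. ] w 0.0848 gf 0.0 q7 [-0.6   0.48 -0.05  1.77  0.03  0.9   0.91]
-> [-0.0105  0.0187 -0.1775] az 0.0015 | alt az -1.9985
```

Emit:
carry_out --targets '[{"dx":-0.01,"dy":0.018,"dz":-0.08,"ax":0,"ay":0,"az":0,"grip":85},{"dx":-0.01,"dy":0.018,"dz":-0.175,"ax":0,"ay":0,"az":0,"grip":85},{"dx":-0.01,"dy":0.018,"dz":-0.175,"ax":0,"ay":0,"az":0,"grip":85},{"dx":-0.01,"dy":0.018,"dz":-0.175,"ax":0,"ay":0,"az":0,"grip":20},{"dx":-0.01,"dy":0.018,"dz":-0.175,"ax":0,"ay":0,"az":0,"grip":20},{"dx":-0.01,"dy":0.018,"dz":-0.175,"ax":0,"ay":0,"az":0,"grip":20},{"dx":-0.01,"dy":0.018,"dz":-0.175,"ax":0,"ay":0,"az":0,"grip":20},{"dx":-0.01,"dy":0.018,"dz":-0.175,"ax":0,"ay":0,"az":0,"grip":20}]'

```text
time: 30.05
eef_pos: [0.46, 0.3116, 0.1596]
eef_rot: [-0.0, 1.0, -0.002, 0.001]
force: [0.8, -7.4, 7.4]
gripper_width: 0.0305
gripper_force: 24.5
```

Emit:
carry_out --targets '[{"dx":0.008,"dy":0,"dz":-0.002,"ax":0,"ay":0,"az":0,"grip":20},{"dx":0.014,"dy":0,"dz":-0.004,"ax":0,"ay":0,"az":0,"grip":20},{"dx":0.014,"dy":0,"dz":-0.004,"ax":0,"ay":0,"az":0,"grip":20},{"dx":0.014,"dy":0,"dz":-0.004,"ax":0,"ay":0,"az":0,"grip":20}]'

```text
time: 30.45
eef_pos: [0.4669, 0.3115, 0.1571]
eef_rot: [-0.0, 1.0, -0.002, 0.001]
force: [1.2, -6.2, 3.1]
gripper_width: 0.0305
gripper_force: 24.4
```

Emit:
carry_out --targets '[{"dx":0,"dy":0,"dz":0,"ax":0,"ay":0,"az":0,"grip":85},{"dx":0,"dy":0,"dz":0,"ax":0,"ay":0,"az":0,"grip":85},{"dx":0,"dy":0,"dz":0,"ax":0,"ay":0,"az":0,"grip":85},{"dx":0,"dy":0,"dz":0.08,"ax":0,"ay":0,"az":0,"grip":85},{"dx":0,"dy":0,"dz":0.17,"ax":0,"ay":0,"az":0,"grip":85},{"dx":-0.06,"dy":0.06,"dz":0.22,"ax":0,"ay":0,"az":0,"grip":85},{"dx":-0.14,"dy":0.14,"dz":0.22,"ax":0,"ay":0,"az":0,"grip":85},{"dx":-0.22,"dy":0.22,"dz":0.22,"ax":0,"ay":0,"az":0,"grip":85}]'

```text
time: 31.25
eef_pos: [0.3639, 0.417, 0.2672]
eef_rot: [-0.001, 1.0, 0.001, 0.001]
force: [0.2, 0.1, -0.3]
gripper_width: 0.0848
gripper_force: 0.0
```

Emit:
carry_out --targets '[{"dx":-0.08,"dy":0.08,"dz":0,"ax":0,"ay":0,"az":0,"grip":85},{"dx":-0.16,"dy":0.16,"dz":0,"ax":0,"ay":0,"az":0,"grip":85},{"dx":-0.16,"dy":0.22,"dz":0,"ax":0,"ay":0,"az":0,"grip":85},{"dx":-0.16,"dy":0.22,"dz":0,"ax":0,"ay":0,"az":0,"grip":85},{"dx":-0.16,"dy":0.22,"dz":0,"ax":0,"ay":0,"az":0,"grip":85},{"dx":-0.16,"dy":0.22,"dz":0,"ax":0,"ay":0,"az":0,"grip":85}]'

```text
time: 31.85
eef_pos: [0.2855, 0.5241, 0.2655]
eef_rot: [-0.001, 1.0, -0.001, 0.0]
force: [-0.2, -0.1, -0.3]
gripper_width: 0.085
gripper_force: 0.0
```

```bash
python3 - <<'E'
from m import *
st();im=r.grab_frame("top");si=r.grab_frame("side")
for cam,i,box in(("top",im,(183,210,135,156)),("side",si,(112,130,222,250))):
    h=cv2.cvtColor(i,cv2.COLOR_RGB2HSV)[box[0]:box[1],box[2]:box[3]]
    m=((h[...,0]<5)|(h[...,0]>175))&(h[...,1]>130)&(h[...,2]>80)
    p=np.argwhere(m)+[box[0],box[2]];(c,rad)=cv2.minEnclosingCircle(p.astype(np.float32))
    print(cam,len(p),p.mean(0).round(2),np.round(c,1),round(rad,1))
posts(im);look()
pics("f2",im,si,(180,240,130,210),(110,170,195,275))
E
```

```text
t 31.85 tcp [0.2855 0.5241 0.2655] yaw_y 90.07 z [ 0.    -0.001 -1.   ] F [-0.2 -0.1 -0.3] w 0.085 gf 0.0 q7 [-1.07  0.52 -0.08  1.63  0.05  1.    0.41]
top 71 [194.01 146.35] [194.2 146.5] 4.9
side 31 [122.45 234.58] [122.5 234.5] 2.9
[[ 0.7063 -0.0019]
 [ 0.6033 -0.1355]
 [ 0.5724  0.1005]
 [ 0.4692 -0.0329]] mean [ 0.5878 -0.0175]
ang [   7.7  -82.6   97.5 -172.8] [0.1194 0.1185 0.1195 0.1197]
wood top 272 [136.  267.6] (array([ 0.6656, -0.0651]), 93.82746124267578, 35.039756774902344, 53.505306243896484)
wood top 265 [175.5 239. ] (array([0.5306, 0.0356]), 95.15011596679688, 33.01885986328125, 52.013099670410156)
knob 46 [194.2 146.2] [0.4643 0.3135 0.178 ]
wood side 8556 [ 50.4 204. ] (array([0.4653, 1.2249]), 1070.23095703125, 702.1715087890625, 79.13431549072266)
wood side 162 [182.5 266.6] (array([0.532 , 0.0696]), 115.78290557861328, 41.93367004394531, 51.161014556884766)
wood side 178 [192.  304.3] (array([ 0.6681, -0.0337]), 124.69343566894531, 38.16816329956055, 54.06282424926758)
```

View pics/f2.png

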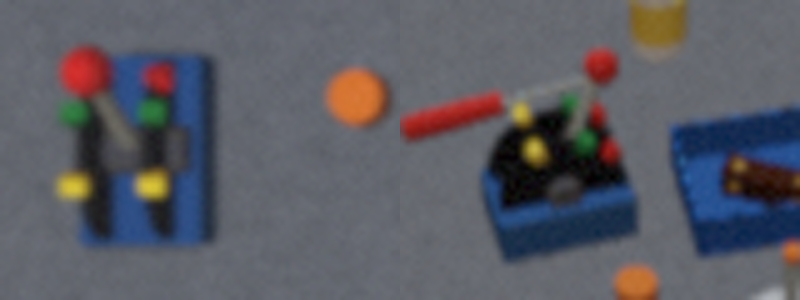

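The knob at top (194.1,146.4) and side (122.5,234.5) matches the predicted pixels for 1.25 in both views, so the lever is at green. The finished pull is in the bin, the blanks are in their nests, the table is clicked in and the arm is clear.

```bash
python3 -c "
from cell import r
print(r.job_done())"
```

```text
the job is handed in; nothing more can be done
None
```

The job is handed in, with no verdict returned: by the cameras, the finished pull is in the bin, both maple blanks are in their nests, the table is one station counter-clockwise, and the lever is at green (about 1.25).

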